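Put the long whetstone back into its place in the sharpening rack

ROBOT

A 7-joint arm with a two-finger parallel gripper is mounted at the origin on the work surface. World frame = base frame: x ahead of the robot, y to its left, z up, the work surface at z = 0. Lengths are in m, angles in rad, forces in N, time in s.
With the tool pointing down it reaches from about 0.425 to 0.875 m from the base axis. Payload 4.7 kg.
Tool frame: the origin (TCP) lies at the very end of the fingers, on their centre line; the grasp point (between the pads) lies 19 mm behind it; z points along the fingers, y is the line along which they close (so a half turn about z gives the same grasp; the last joint's range is limited). The gripper opens to 87 mm and grips with 3 to 60 N. Pads are 19 mm wide; open, the fingers measure 117 mm over their backs; the gripper's body (75 mm by 190 mm) begins 51 mm behind the grasp point.
Start: joints at [0.014, 0.321, -0.07, 1.45, 0.023, 1.371, -0.057], TCP at [0.65, -0, 0.223] pointing down, gripper open.
Joint ranges: [-2.86, 2.86], [-0.3, 2.09], [-1.38, 1.24], [0.06, 2.45], [-1.56, 4.7], [0.09, 2.05], [-2.69, 2.69]. Speed limits (rad/s): [2.57, 2.57, 3.14, 3.14, 3.14, 3.14, 3.14].

INTERFACE

Orientations are given as a rotation vector (axis times angle).
In Python, from bench import ctrl, vision gives the robot as it stands.
- The arm moves only by the tool jog_arm, never from a script. Its argument "increments" is a list of rows, each an object of numbers: "tx", "ty", "tz": the shift along the tool's x, y, z in mm; "wx", "wy", "wz": the turn, a rotation vector about the tool's x, y, z in rad; "gripper": the opening, from 0 (shut) to 1 (fully open). In form: [{"tx": .., "ty": .., "tz": .., "wx": .., "wy": .., "wz": .., "gripper": ..}, ...]. A call has exactly 5 rows; each row is the pose to reach, as a shift and turn from the pose commanded when the call began, along the tool's axes at that moment; what a row does not reach only later rows make up. A row lasts 1/12 s, in which the tool goes at most 41.7 mm and 7.16 degrees, less where a joint would pass 70% of its speed; a pose out of reach is approached as far as the arm can. A call with a gripper value outside its range is refused whole. The fingers move at their own pace and stop on an object; "grip_force" is the grip in N (left out, the last holds). Time passes only in rows, so rows that repeat a pose let the fingers close, or fill a call up. It gives the time, the measured TCP pose, the force, the opening and the grip force at its end, in the units of the state.
- ctrl.get_state(): the state, without advancing time (a new reading comes with each control period).
- vision.get_image(name): name is "scene" or "side" or "wrist"; returns a dict with "color" (384x512x3 uint8, blue, green, red), "fx", "fy", "cx", "cy" (pixels), "extrinsics" (4x4, takes a point from world to camera coordinates). Camera axes: x right, y down, z forward; pixel columns grow to the right and rows downward; lengths in m; the calibration is good to about 2 mm. A picture is of the moment at which its call begins. There is no depth.
- ctrl.close_job(): hands the job in; it is judged then, once.
Trained networks look in the newest picture that a camera, given by its name, has taken for a name from the list of things; names that differ only in an ending like _2 or _b are one class to them, and where a whole thing is asked for, a point or a joint stands for the part that bears it (a point fixed in the world has none). Each returns a list of dicts, best first, with "conf" (0 to 1); they miss things now and then, are a little off and sometimes report something else, mostly with a low value. They report only what shows in the picture. A call takes as long as a camera call. They do not tell look-alikes from the thing itself.
- vision.spot_in(camera, thing): "bbox" ([left, top, right, bottom] in pixels, round what is visible of it).
The state is a dict: "time": time; "joint_positions": joint angles; "qd": joint speeds; "joint_torque": joint torques, N m; "position": TCP position; "tool_rot": TCP orientation; "ft_force": force on the tool from outside, world axes, zero at the start; "torque": the same for the moment, N m; "grip_width": opening from 0.0 (shut) to 1.0 (fully open); "grip_force": force on a finger pad.
Only numpy, scipy, OpenCV 4.12 (cv2) and the standard library are available. Lean on these libraries where they do the work, as an engineer would, in place of code of your own. Each camera call takes 0.05 s, during which the arm holds its last target. There are 200 camera calls.

TASK

A flat wooden place-keeper stands in the leaning rack of whetstones: pull it out and put it into the square wooden caddy. Then take the long whetstone from its drying stand and lower it gently, end first, into the gap this leaves, until it stands on the rack's floor in line with its neighbours; do not shift or tip the other stones, and leave the other things on the bench alone.

Things in the scene. Friction and masses are not known exactly. Their poses are not given: they have to be found in the camera images.
- row: Cradle of the rack, fixed. Origin: middle of its inner floor, 44 mm above the bench. z: the way out, along which its contents stand, leaning 0.5 rad (29 degrees) from vertical to the robot's right (-y, give or take 0.3 rad). x: across, to the robot's left and rising. y: level, along the row, towards the robot. Six places at y = -56.25 to 56.25 mm, 22.5 mm apart; contents stand on the floor against the back rest, centred at x = -2 mm.
- rack: Foot that carries the cradle. Cradle inside: 54 mm (row x) by 137 mm (row y), no partitions. Back rest on the low (-x) side, 8 mm thick, 60 mm high along row z; end cheeks 55 mm, lip on the +x side 12 mm. Five places hold short stones, one of the middle four the place-keeper; with it out the gap is 25 mm wide. Origin: below the row's, on the bench.
- keeper: Loose light-wood paddle (the place-keeper), about 70 g: 50 (x) by 14 (y) by 105 mm (z) body, above it a grip 30 (x) by 14 (y) mm that ends 161 mm above the origin. Origin: centre of its lower end. z along its length. At the start it stands in the row with its axes parallel to the row's; it sticks out 61 mm past the short stones.
- keeper_mid (a point): Point on the keeper's axis, 80 mm above its lower end.
- caddy: Empty open wooden box, fixed, 116 by 116 mm, 95 mm tall, walls and floor 8 mm. Origin: centre of its underside, on the bench; z up.
- stone: The long whetstone, loose grey block 50 (x) by 20 (y) by 150 mm (z), about 330 g, edges rounded 2 mm. Origin: centre of its lower end. z along its length. At the start it stands upright on end in the drying stand, 8 mm above the bench, its x within 0.6 rad of the world's y. Either 50 mm way round is right in the rack.
- stand: Low dark wooden drying stand, fixed: base plate 120 by 90 by 4 mm with a pocket of 62 by 32 mm inside, floor at 8 mm, rim at 28 mm height (8 mm walls). Origin: centre of its underside.
- n1_top (a point): Centre of the upper end of a short whetstone, loose, 50 by 20 by 100 mm, about 220 g, standing in the row with no fixing; 2.5 mm from the next stone.
- n2_top (a point): Centre of the upper end of a short whetstone, loose, 50 by 20 by 100 mm, about 220 g, standing in the row with no fixing; 2.5 mm from the next stone.
- n3_top (a point): Centre of the upper end of a short whetstone, loose, 50 by 20 by 100 mm, about 220 g, standing in the row with no fixing; 2.5 mm from the next stone.
- n4_top (a point): Centre of the upper end of a short whetstone, loose, 50 by 20 by 100 mm, about 220 g, standing in the row with no fixing; 2.5 mm from the next stone.
- n5_top (a point): Centre of the upper end of a short whetstone, loose, 50 by 20 by 100 mm, about 220 g, standing in the row with no fixing; 2.5 mm from the next stone.
- brush: Bystander, loose: flat hand brush lying in front. Origin at its underside.
- driver: Bystander, loose: screwdriver lying behind the rack. Origin at its underside.
- mallet: Bystander, loose: wooden mallet at the back. Origin at its underside.
- block: Bystander, loose: cork block 90 x 55 x 30 (mm). Origin at its underside.
- oil: Bystander, loose: amber oil bottle, 100 tall (mm). Origin at its underside.
- tin: Bystander, loose: aluminium tin, 72 across, 50 tall (mm). Origin at its underside.
There are look-alikes about, which are no part of the job. Leave any purple look-alike of the stone alone. What is shaped like the rack but purple is not meant.

How it is judged:
On the way, in this order (a step that is already met when the one before it is completed fails the run):
1. the place-keeper has been put into the caddy and let go (x of keeper_mid in the frame of caddy between -0.06 and 0.06 m and y of keeper_mid in the frame of caddy between -0.06 and 0.06 m and z of keeper_mid in the frame of caddy between 0 and 0.096 m and contact force between keeper and the fingers below 0.1 N and linear speed of keeper below 0.02 m/s), for 0.2 s.
2. the long stone stands fully home in the gap (x of stone in the frame of row between -0.007 and 0.007 m and y of stone in the frame of row between -0.045 and 0.045 m and z of stone in the frame of row between -0.004 and 0.005 m and angle between the z axis of stone and the z axis of row, either way round below 0.12 rad and angle between the x axis of stone and the x axis of row, either way round below 0.12 rad), for 0.2 s.
At the end, for the whole second after the job is handed in: Keeper's middle inside the caddy (60 mm of its centre in x and y, under 96 mm high). Long stone on the rack's floor (5 mm), within 7 mm across and 0.12 rad square, in a middle place. Both released, at rest. Short stones' tops within 10 mm of their starts (all of step 1 and all of step 2 and contact force between stone and the fingers below 0.1 N and linear speed of stone below 0.02 m/s and distance of each of n1_top, n2_top, n3_top, n4_top, n5_top from where it was at the start of the episode below 0.01 m); the robot touches nothing.
It fails at once if a short stone shifted or tipped: its top moved more than 10 mm (distance of any of n1_top, n2_top, n3_top, n4_top, n5_top from where it was at the start of the episode above 0.01 m).
It fails at once if the long stone dropped into the rack: faster than 0.35 m/s with its lower end between the stones (z of stone in the frame of row between -0.02 and 0.09 m and x of stone in the frame of row between -0.03 and 0.03 m and y of stone in the frame of row between -0.06 and 0.06 m and linear speed of stone above 0.35 m/s).
It fails at once if a bystander moved more than 30 mm (distance of any of brush, driver, mallet, block, oil, tin from where it was at the start of the episode above 0.03 m).
It also fails if it takes over 64 s, if anything falls off the work surface, if the arm or the gripper's body presses on something with over 40 N, if the wrist force passes 120 N, or if a joint passes its speed limit or range.

## Working session

There is one attempt and no reset: what is moved stays moved. The work goes in short steps, Python scripts to look and compute and a tool call to move; the robot and the scene stay as the last step left them, time stands still between calls to the robot, and variables do not carry over. Pictures are saved under pics/ and viewed, at most 10 in all, crops included, and the job is handed in when it is done.

Besides the shell and the picture viewer there is one more tool, called after "Emit:" as name([rows], argument=value, ...), one row to a line, values as JSON. jog_arm: Moves the arm, as the interface text tells. Its arguments: {"type":"object","properties":{"increments":{"type":"array"},"grip_force":{"type":"number"}},"required":["increments"]}

```bash
ls; mkdir -p pics; cat > h.py <<'E'
import numpy as np, cv2
from scipy.spatial.transform import Rotation as R
from scipy.optimize import least_squares
from bench import ctrl, vision
def cam(n):
    im=vision.get_image(n); K=np.array([[im['fx'],0,im['cx']],[0,im['fy'],im['cy']],[0,0,1]])
    return im['color'],K,np.array(im['extrinsics'])
def proj(K,E,P):
    P=np.atleast_2d(P); c=P@E[:3,:3].T+E[:3,3]; u=c@K.T; return u[:,:2]/u[:,2:]
def ray(K,E,uv,z):
    "point on pixel ray at world height z"
    d=E[:3,:3].T@np.linalg.solve(K,[uv[0],uv[1],1]); o=-E[:3,:3].T@E[:3,3]
    return o+d*(z-o[2])/d[2]
E
python3 - <<'E'
from h import *
ims=[]
for n in ['scene','side']:
    c,K,E=cam(n); cv2.imwrite(f'pics/{n}0.png',c); np.savez(f'{n}0.npz',K=K,E=E,c=c)
    print(n,K[0,0],K[0,2],K[1,2],np.round(-E[:3,:3].T@E[:3,3],3),np.round(E[2,:3],2))
    for t in ['rack','keeper','stone','stand','caddy','n1_top','brush','mallet','driver','oil','tin','block']:
        print(t,[(np.round(d['bbox']).astype(int).tolist(),round(d['conf'],2)) for d in vision.spot_in(n,t)[:6]])
print(ctrl.get_state())
E
```

```text
pics
scene 386.3542380489589 261.59948074718665 191.43006229558225 [1.124 0.602 0.685] [-0.56 -0.61 -0.56]
rack [([256, 124, 307, 168], 0.65), ([283, 297, 334, 336], 0.6)]
keeper [([238, 155, 269, 208], 0.82)]
stone [([352, 212, 386, 269], 0.66), ([368, 186, 389, 237], 0.6)]
stand [([232, 154, 272, 204], 0.66), ([331, 247, 393, 291], 0.63)]
caddy [([192, 155, 240, 197], 0.66)]
n1_top []
brush [([290, 198, 357, 216], 0.85), ([242, 184, 256, 218], 0.57)]
mallet [([169, 246, 287, 343], 0.79), ([236, 183, 259, 218], 0.29)]
driver [([129, 222, 167, 236], 0.76), ([222, 186, 286, 235], 0.17)]
oil [([153, 168, 174, 199], 0.9)]
tin [([263, 174, 280, 192], 0.73)]
block [([284, 298, 334, 334], 0.62)]
side 462.86961896384423 250.05248337164272 184.7817689076571 [ 0.046 -0.846  0.695] [ 0.43  0.74 -0.52]
rack [([226, 188, 306, 238], 0.94), ([329, 224, 410, 229], 0.69), ([136, 279, 236, 368], 0.65)]
keeper [([263, 168, 282, 199], 0.69), ([225, 188, 305, 236], 0.31)]
stone [([185, 122, 202, 173], 0.87), ([261, 166, 285, 204], 0.73), ([151, 145, 165, 198], 0.55), ([178, 164, 214, 186], 0.25)]
stand 
[... 483 characters left out ...]
y([ 0.01407226,  0.32098982, -0.07009612,  1.45052765,  0.02255483,
        1.37078113, -0.05689276]), 'qd': array([ 7.24301404e-04, -6.18054063e-04,  2.97871690e-04, -1.70287713e-03,
        6.71461948e-04, -8.20237359e-05, -3.53827297e-04]), 'joint_torque': array([ 5.05655771e-04, -4.91115403e+01, -4.02894700e-01, -3.12768245e+01,
       -6.38073357e-02,  3.39953753e-02,  5.64064840e-05]), 'position': array([6.50013086e-01, 6.87821170e-06, 2.22579200e-01]), 'tool_rot': array([2.22135453e+00, 2.22144772e+00, 8.62580074e-05]), 'ft_force': array([ 0.75368882, -0.95765875, -0.01781319]), 'torque': array([0.00081438, 0.04467234, 0.02140183]), 'grip_force': 0.0, 'grip_width': 0.9979549461127926}
```

```bash
python3 - <<'E'
import cv2
for n in ['scene','side']:
    c=cv2.imread(f'pics/{n}0.png'); cv2.imwrite(f'pics/{n}0b.png',cv2.resize(c,(768,576),interpolation=cv2.INTER_CUBIC))
E
```

```text
(no output)
```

View pics/scene0b.png

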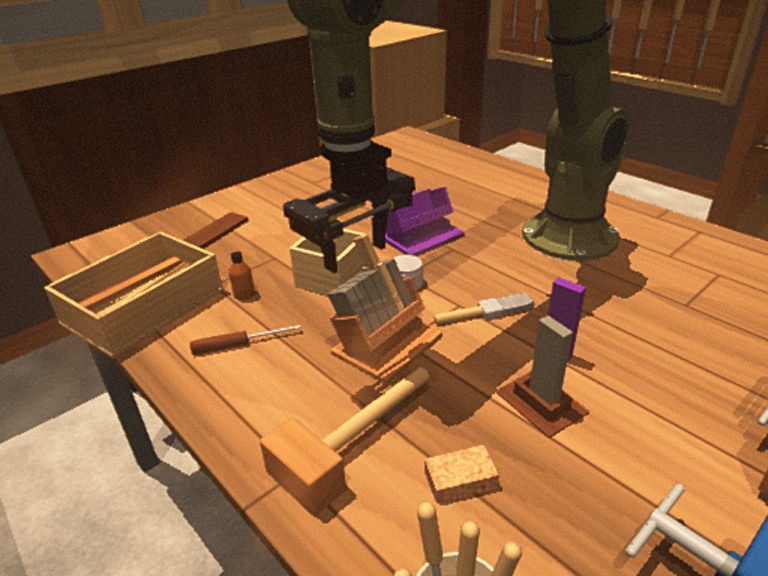

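View pics/side0b.png

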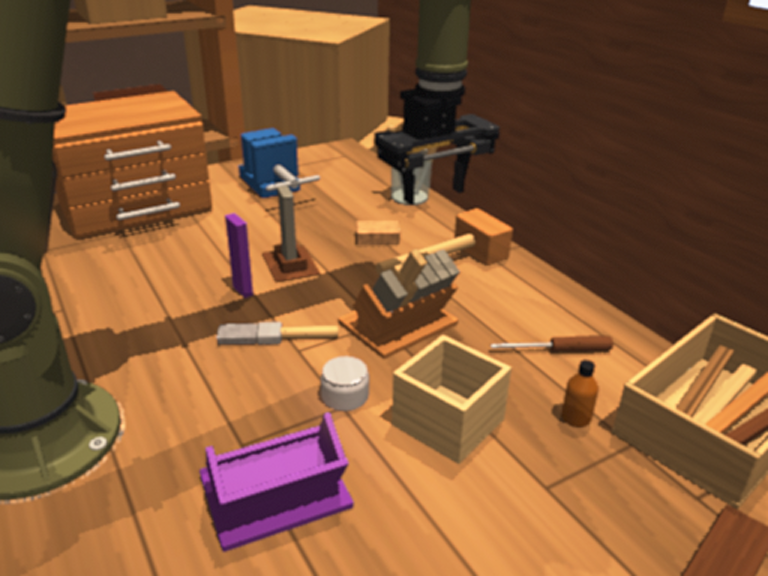

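```bash
python3 - <<'E'
from h import *
s=np.load('side0.npz'); c=np.load('scene0.npz')
for n,d,uv,z in [('rack',s,(267,207),.05),('rack',c,(257,212),.05),('caddyfloorside',s,(301,255),.09),('caddy',c,(222,175),.09),('stand',s,(194,175),.02),('stand',c,(363,263),.02),('kgrip',s,(275,176),.18)]:
    print(n,np.round(ray(d['K'],d['E'],uv,z),3))
im,K,E=cam('wrist'); np.savez('wrist0.npz',K=K,E=E,c=im)
print(K,np.round(-E[:3,:3].T@E[:3,3],3),np.round(E[:3,:3],2))
a=cv2.resize(s['c'][155:315,215:350],None,fx=3.4,fy=3.4,interpolation=cv2.INTER_CUBIC)
b=cv2.resize(im,(340,255)); 
out=np.zeros((600,800,3),np.uint8); out[:a.shape[0],:a.shape[1]]=a; out[:255,460:800]=b
b=cv2.resize(c['c'][170:260,215:300],None,fx=3.7,fy=3.7,interpolation=cv2.INTER_CUBIC); out[260:260+b.shape[0],460:460+b.shape[1]]=b
cv2.imwrite('pics/c1.png',out)
E
```

```text
rack [ 0.568 -0.041  0.05 ]
rack [ 0.575 -0.024  0.05 ]
caddyfloorside [ 0.505 -0.272  0.09 ]
caddy [ 0.561 -0.188  0.09 ]
stand [0.495 0.241 0.02 ]
stand [0.506 0.273 0.02 ]
kgrip [ 0.544 -0.107  0.18 ]
[[287.17671913   0.         253.11611277]
 [  0.         287.17671913 192.19946152]
 [  0.           0.           1.        ]] [0.649 0.075 0.384] [[ 1.    0.   -0.  ]
 [ 0.   -0.96  0.28]
 [-0.   -0.28 -0.96]]
```

View pics/c1.png

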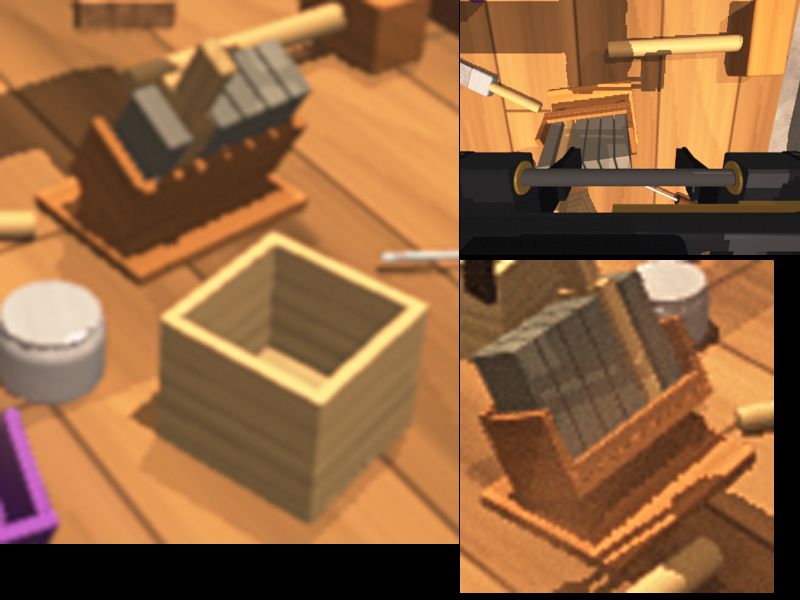

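Emit:
jog_arm([
  {"tx": 50,"ty": -80,"tz": -70,"gripper": 0.6},
  {"tx": 50,"ty": -80,"tz": -70,"gripper": 0.6},
  {"tx": 50,"ty": -80,"tz": -70,"gripper": 0.6},
  {"tx": 50,"ty": -80,"tz": -70,"gripper": 0.6},
  {"tx": 50,"ty": -80,"tz": -70,"gripper": 0.6},
])

```text
validation failed for argument at $.in...
```

```bash
python3 - <<'E'
from h import *
im,K,E=cam('wrist'); np.savez('wrist1.npz',K=K,E=E,c=im)
for t in ['rack','keeper','caddy','stand']:
    print(t,[(np.round(d['bbox']).astype(int).tolist(),round(d['conf'],2)) for d in vision.spot_in('wrist',t)[:6]])
cv2.imwrite('pics/w1.png',cv2.resize(im,(768,576),interpolation=cv2.INTER_CUBIC))
print(ctrl.get_state()['position'],np.round(-E[:3,:3].T@E[:3,3],3))
E
```

```text
rack [([112, 120, 268, 240], 0.69), ([226, 0, 504, 117], 0.6)]
keeper [([144, 182, 175, 317], 0.9)]
caddy [([158, 288, 204, 318], 0.71)]
stand []
[ 6.50030407e-01 -1.83241679e-06  2.22605768e-01] [0.649 0.075 0.384]
```

View pics/w1.png

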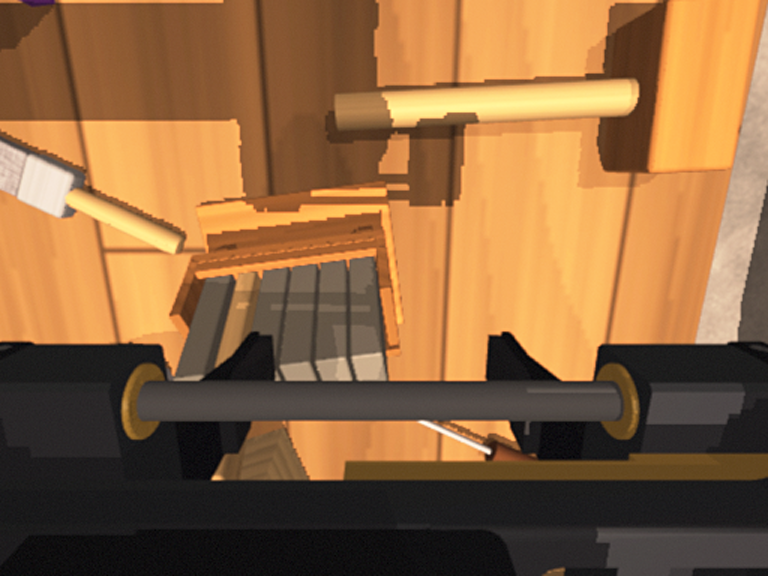

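Emit:
jog_arm([
  {"tx": 60,"ty": -80,"tz": -80,"wx": 0,"wy": 0,"wz": 0,"gripper": 0.6},
  {"tx": 60,"ty": -80,"tz": -80,"wx": 0,"wy": 0,"wz": 0,"gripper": 0.6},
  {"tx": 60,"ty": -80,"tz": -80,"wx": 0,"wy": 0,"wz": 0,"gripper": 0.6},
  {"tx": 60,"ty": -80,"tz": -80,"wx": 0,"wy": 0,"wz": 0,"gripper": 0.6},
  {"tx": 60,"ty": -80,"tz": -80,"wx": 0,"wy": 0,"wz": 0,"gripper": 0.6},
])

```text
time: 2.02
position: [0.5701, 0.0621, 0.3057]
tool_rot: [2.215, 2.223, 0.007]
ft_force: [-0.2, -0.5, -0.9]
grip_width: 0.708
grip_force: 0.0
```

```bash
python3 - <<'E'
from h import *
im,K,E=cam('wrist'); np.savez('wrist1.npz',K=K,E=E,c=im)
c=np.load('side0.npz')['c']
out=np.zeros((600,800,3),np.uint8)
out[:360,:480]=im[24:,:][:360,:][:, :480]
a=cv2.resize(c[160:240,222:310],None,fx=3.6,fy=3.6,interpolation=cv2.INTER_CUBIC); print(a.shape); out[:a.shape[0],482:482+a.shape[1]]=a
c,K2,E2=cam('scene'); np.savez('scene1.npz',K=K2,E=E2,c=c)
b=cv2.resize(c[150:246,190:300],None,fx=2.8,fy=2.8,interpolation=cv2.INTER_CUBIC);print(b.shape);out[300:300+b.shape[0],490:490+b.shape[1]]=b
b=cv2.resize(c[180:295,325:395],None,fx=2,fy=2,interpolation=cv2.INTER_CUBIC);out[366:366+b.shape[0],0:b.shape[1]]=b
s=np.load('side0.npz')['c']
b=cv2.resize(s[115:195,145:220],None,fx=2.8,fy=2.8,interpolation=cv2.INTER_CUBIC);out[366:366+b.shape[0],200:200+b.shape[1]]=b
cv2.imwrite('pics/c2.png',out)
E
```

```text
(288, 317, 3)
(269, 308, 3)
```

View pics/c2.png

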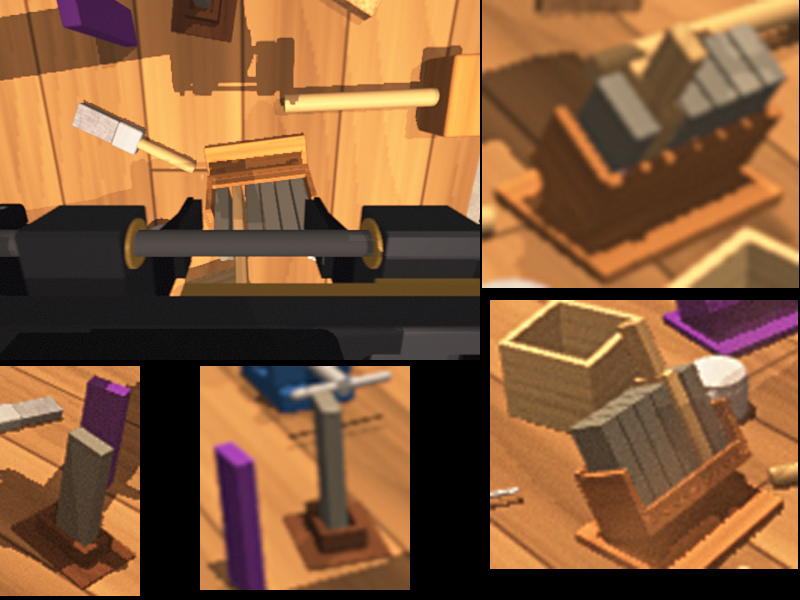

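```bash
cat > fit.py <<'E'
from h import *
from scipy.optimize import minimize
def box(lo,hi):
    "edges with adjacent face normals of an axis-parallel box"
    lo,hi=np.array(lo,float),np.array(hi,float); out=[]
    for a in range(3):
        b,c=(a+1)%3,(a+2)%3
        for sb in (0,1):
            for sc in (0,1):
                p=np.where([0,0,0],hi,lo).astype(float); p[b]=(lo,hi)[sb][b]; p[c]=(lo,hi)[sc][c]
                q=p.copy(); p[a]=lo[a]; q[a]=hi[a]
                nb=np.eye(3)[b]*(2*sb-1); nc=np.eye(3)[c]*(2*sc-1)
                out.append((p,q,nb,nc))
    return out
def rowR(yaw): return R.from_euler('z',yaw).as_matrix()@np.array([[0,np.cos(.5),np.sin(.5)],[-1,0,0],[0,-np.sin(.5),np.cos(.5)]]).T
def pose(kind,p):
    if kind=='row': return rowR(p[2]),np.array([p[0],p[1],.044])
    return R.from_euler('z',p[2]).as_matrix(),np.array([p[0],p[1],0])
def pts(edges,Rm,t,campos):
    o=[]
    for p,q,n1,n2 in edges:
        m=Rm@((p+q)/2)+t-campos
        if min(m@(Rm@n1),m@(Rm@n2))<0:
            k=max(4,int(np.linalg.norm(q-p)/.003)); o.append(p+np.linspace(0,1,k)[:,None]*(q-p))
    return np.vstack(o)@Rm.T+t
class View:
    def __init__(s,f,up=2):
        d=np.load(f); s.K,s.E,s.c=d['K'],d['E'],d['c']; s.pos=-s.E[:3,:3].T@s.E[:3,3]
        g=cv2.resize(s.c,None,fx=up,fy=up,interpolation=cv2.INTER_CUBIC); s.up=up
        e=np.zeros(g.shape[:2],np.uint8)
        for ch in cv2.split(cv2.GaussianBlur(g,(0,0),1.5)): e|=cv2.Canny(ch,25,60)
        s.dt=cv2.distanceTransform(255-e,cv2.DIST_L2,5)/up
    def cost(s,edges,Rm,t):
        uv=(proj(s.K,s.E,pts(edges,Rm,t,s.pos))+.5)*s.up-.5
        d=cv2.remap(s.dt,uv[:,0].astype(np.float32)[None],uv[:,1].astype(np.float32)[None],1,borderValue=9)
        return np.minimum(d,3).mean()
def fit(kind,edges,views,p0,rng=(.03,.03,.3),n=(13,13,13)):
    f=lambda p: sum(v.cost(edges,*pose(kind,p)) for v in views)/len(views)
    G=[np.linspace(c-r,c+r,k) for c,r,k in zip(p0,rng,n)]
    g=np.array(np.meshgrid(*G)).reshape(3,-1).T; v=np.array([f(p) for p in g]); res=[]
    for p in g[np.argsort(v)[:12]]:
        m=minimize(f,p,method='Nelder-Mead',options=dict(initial_simplex=p+np.vstack([np.zeros(3),np.diag([.004,.004,.04])]),xatol=1e-4,fatol=1e-4)); res.append((m.fun,m.x))
    res.sort(key=lambda r:r[0]); return res
def draw(v,img,edges,Rm,t,up,org,col=(0,255,0)):
    for u in (proj(v.K,v.E,pts(edges,Rm,t,v.pos))-org+.5)*up:
        cv2.circle(img,(int(u[0]),int(u[1])),0,col,-1)
Y=np.arange(6)*.0225-.05625
def rowedges(k=4):
    e=[]
    for i,y in enumerate(Y):
        if i==k: e+=[x for x in box([-.017,y-.007,.105],[.013,y+.007,.161])]
        else: e+=[x for x in box([-.027,y-.01,.03],[.023,y+.01,.1]) if max(x[0][2],x[1][2])>.05]
    return e
caddy=box([-.058,-.058,0],[.058,.058,.095])+[x for x in box([-.05,-.05,.095],[.05,.05,.0951])]
stone=box([-.025,-.01,.03],[.025,.01,.158])
E
python3 - <<'E'
from fit import *
sc,sd=View('scene1.npz'),View('side0.npz')
out=np.zeros((600,800,3),np.uint8); P={}
for kind,e,p0 in [('row',rowedges(),(.56,-.02,0)),('row',rowedges(3),(.56,-.02,0)),('caddy',caddy,(.53,-.23,.3)),('stone',stone,(.5,.25,1.57))]:
    r=fit('row' if kind=='row' else 'w',e,[sc,sd],p0,(.05,.06,.7) if kind!='row' else (.04,.05,.35),(17,17,15))
    print(kind,[(round(a,3),np.round(b,4).tolist()) for a,b in r[:4]])
    for nm,v in (('sc',sc),('sd',sd)): print(nm,round(v.cost(e,*pose('row' if kind=='row' else 'w',r[0][1])),3))
    P.setdefault(kind,r[0][1])
np.savez('P.npz',**P)
x=0
for v,org,wh in ((sc,(190,140),(110,110)),(sd,(220,155),(125,155))):
    up=3; a=cv2.resize(v.c[org[1]:org[1]+wh[1],org[0]:org[0]+wh[0]],None,fx=up,fy=up,interpolation=cv2.INTER_CUBIC)
    draw(v,a,rowedges(),*pose('row',P['row']),up,org); draw(v,a,caddy,*pose('w',P['caddy']),up,org,(255,0,0))
    out[:a.shape[0],x:x+a.shape[1]]=a; x+=a.shape[1]+3
x=0
for v,org,wh in ((sc,(325,180),(70,85)),(sd,(145,112),(75,80))):
    up=3; a=cv2.resize(v.c[org[1]:org[1]+wh[1],org[0]:org[0]+wh[0]],None,fx=up,fy=up,interpolation=cv2.INTER_CUBIC)
    draw(v,a,stone,*pose('w',P['stone']),up,org); y=340 if x==0 else 340
    if x==0: out[335:335+a.shape[0],0:a.shape[1]]=a
    else: 
        a=a[:,:]; out[350:350+a.shape[0],575:575+a.shape[1]]=a
    x+=1
cv2.imwrite('pics/f1.png',out)
E
```

```text
row [(np.float64(1.055), [0.587, -0.0156, 0.1296]), (np.float64(1.055), [0.5871, -0.0155, 0.1289]), (np.float64(1.055), [0.5869, -0.0156, 0.1296]), (np.float64(1.055), [0.5869, -0.0155, 0.1301])]
sc 1.09
sd 1.019
row [(np.float64(1.082), [0.5671, -0.0171, 0.0932]), (np.float64(1.082), [0.5672, -0.0172, 0.0925]), (np.float64(1.082), [0.5672, -0.0172, 0.0931]), (np.float64(1.082), [0.5672, -0.0173, 0.0919])]
sc 1.013
sd 1.151
caddy [(np.float64(0.429), [0.5175, -0.2545, 0.3402]), (np.float64(0.429), [0.5176, -0.2545, 0.3395]), (np.float64(0.429), [0.5176, -0.2545, 0.3392]), (np.float64(0.429), [0.5176, -0.2545, 0.3402])]
sc 0.585
sd 0.273
stone [(np.float64(0.828), [0.5132, 0.277, 1.8234]), (np.float64(0.829), [0.5132, 0.2771, 1.8226]), (np.float64(0.829), [0.5132, 0.2771, 1.8226]), (np.float64(0.829), [0.5132, 0.2771, 1.8217])]
sc 0.685
sd 0.972
```

View pics/f1.png

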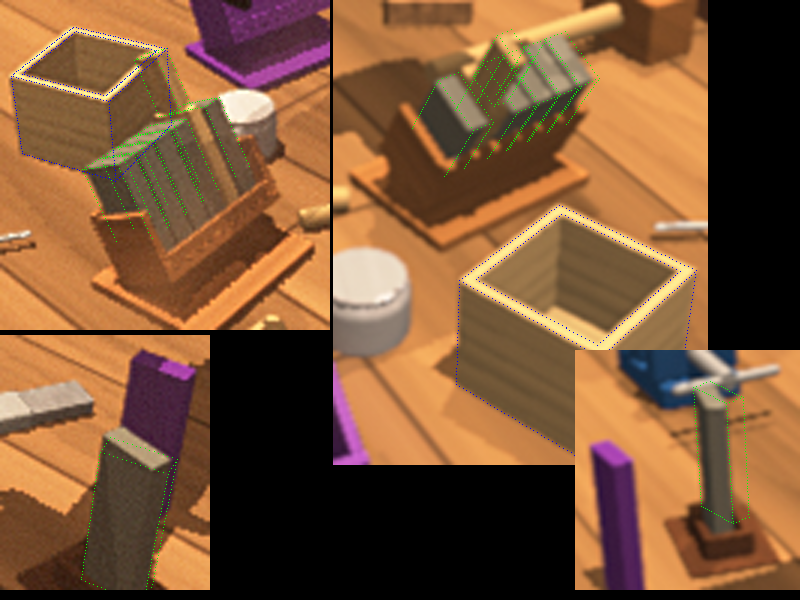

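```bash
cat > rc.py <<'E'
from fit import *
def cast(v,roi,boxes,Rm,t,ss=2):
    "label image (index+1 of nearest box) on roi=(x0,y0,x1,y1), ss samples per pixel"
    xs=np.arange(roi[0],roi[2],1/ss)-.5+.5/ss; ys=np.arange(roi[1],roi[3],1/ss)-.5+.5/ss
    X,Yg=np.meshgrid(xs,ys); d=np.linalg.inv(v.K)@np.vstack([X.ravel(),Yg.ravel(),np.ones(X.size)])
    d=(Rm.T@v.E[:3,:3].T@d).T; o=Rm.T@(v.pos-t); best=np.full(len(d),9.); lab=np.zeros(len(d),int)
    for i,(lo,hi) in enumerate(boxes):
        a=(np.array(lo)-o)/d; b=(np.array(hi)-o)/d
        n=np.minimum(a,b).max(1); f=np.maximum(a,b).min(1); ok=(n<f)&(n<best)
        best[ok]=n[ok]; lab[ok]=i+1
    return lab.reshape(X.shape)
def grey(v,roi,ss=2):
    h=cv2.cvtColor(cv2.resize(v.c,None,fx=ss,fy=ss,interpolation=cv2.INTER_CUBIC),cv2.COLOR_BGR2HSV)
    h=h[roi[1]*ss:roi[3]*ss,roi[0]*ss:roi[2]*ss]; purple=(h[...,0]>110)&(h[...,0]<170)&(h[...,1]>120)
    return (h[...,1]<115)&~purple
def rowboxes(k=4,shift=0):
    b=[];g=[]
    for i,y in enumerate(Y):
        if i==k: b+=[([-.027,y-.007,0],[.023,y+.007,.105]),([-.017,y-.007,.105],[.013,y+.007,.161])]; g+=[0,0]
        else: b.append(([-.027,y-.01,0],[.023,y+.01,.1])); g.append(1)
    b+=[([-.035,-.0765,-.008],[-.027,.0765,.06]),([.027,-.0765,-.008],[.035,.0765,.012]),([-.035,-.0765,-.008],[.035,-.0685,.055]),([-.035,.0685,-.008],[.035,.0765,.055])]; g+=[0]*4
    return b,np.array([0]+g,bool)
stb=[([-.025,-.01,.008],[.025,.01,.158]),([-.039,-.024,0],[.039,-.016,.028]),([-.039,.016,0],[.039,.024,.028]),([-.039,-.02,0],[-.031,.02,.028]),([.031,-.02,0],[.039,.02,.028])]
stg=np.array([0,1,0,0,0,0],bool)
def fitm(kind,bx,g,vr,p0,rng,n):
    M=[grey(v,r) for v,r in vr]
    def f(p):
        s=0
        for (v,r),m in zip(vr,M):
            q=g[cast(v,r,bx,*pose(kind,p))]; s+=1-(q&m).sum()/max(1,(q|m).sum())
        return s/len(vr)
    G=[np.linspace(c-r,c+r,k) for c,r,k in zip(p0,rng,n)]
    gr=np.array(np.meshgrid(*G)).reshape(3,-1).T; vv=np.array([f(p) for p in gr]); res=[]
    for p in gr[np.argsort(vv)[:5]]:
        m=minimize(f,p,method='Nelder-Mead',options=dict(initial_simplex=p+np.vstack([np.zeros(3),np.diag([.006,.006,.06])]),xatol=1e-4,fatol=1e-4)); res.append((m.fun,m.x))
    res.sort(key=lambda r:r[0]); return res,M
E
python3 - <<'E'
from rc import *
sc,sd=View('scene1.npz'),View('side0.npz'); P=dict(np.load('P.npz'))
vr=[(sc,(205,155,290,235)),(sd,(238,155,320,215))]
for k in (4,3):
    b,g=rowboxes(k); r,M=fitm('row',b,g,vr,(.57,-.03,0),(.04,.04,.3),(9,9,7))
    print('row',k,[(round(a,3),np.round(x,4).tolist()) for a,x in r])
    if k==4: P['row']=r[0][1]; M4=M
vs=[(sc,(340,205,380,268)),(sd,(180,128,206,180))]
r,Ms=fitm('w',stb,stg,vs,(.5,.25,1.4),(.04,.04,.7),(9,9,11)); P['stone']=r[0][1]
print('stone',[(round(a,3),np.round(x,4).tolist()) for a,x in r])
np.savez('P.npz',**P)
out=np.zeros((600,800,3),np.uint8)
def put(v,r,bx,kind,p,m,x,y,up):
    a=cv2.resize(v.c[r[1]:r[3],r[0]:r[2]],None,fx=up,fy=up,interpolation=cv2.INTER_CUBIC)
    L=cast(v,r,bx,*pose(kind,p),up); e=(L!=np.roll(L,1,0))|(L!=np.roll(L,1,1)); e[0]=0;e[:,0]=0; a[e]=(0,255,0)
    out[y:y+a.shape[0],x:x+a.shape[1]]=a
b,g=rowboxes()
put(*vr[0],b,'row',P['row'],0,0,0,4);put(*vr[1],b,'row',P['row'],0,345,0,5)
put(*vs[0],stb,'w',P['stone'],0,0,325,4);put(*vs[1],stb,'w',P['stone'],0,200,325,5)
for m,x in zip(M4+Ms,(345,520,690,740)):
    out[325:325+m.shape[0],x:x+m.shape[1]]=(m*255)[...,None][:, :800-x]
cv2.imwrite('pics/f2.png',out)
E
```

```text
row 4 [(np.float64(0.269), [0.5846, -0.014, 0.1227]), (np.float64(0.269), [0.5845, -0.0143, 0.1223]), (np.float64(0.269), [0.5846, -0.0139, 0.1226]), (np.float64(0.269), [0.5846, -0.0139, 0.1223]), (np.float64(0.269), [0.5848, -0.014, 0.1251])]
row 3 [(np.float64(0.401), [0.568, -0.0154, 0.0621]), (np.float64(0.401), [0.568, -0.0156, 0.0652]), (np.float64(0.401), [0.5684, -0.0158, 0.06]), (np.float64(0.401), [0.5688, -0.0156, 0.0536]), (np.float64(0.402), [0.5706, -0.0151, 0.0359])]
stone [(np.float64(0.126), [0.5036, 0.2707, 1.2801]), (np.float64(0.126), [0.5036, 0.2707, 1.2804]), (np.float64(0.126), [0.5033, 0.2705, 1.2735]), (np.float64(0.14), [0.5041, 0.271, 1.0963]), (np.float64(0.14), [0.5041, 0.271, 1.0967])]
```

View pics/f2.png

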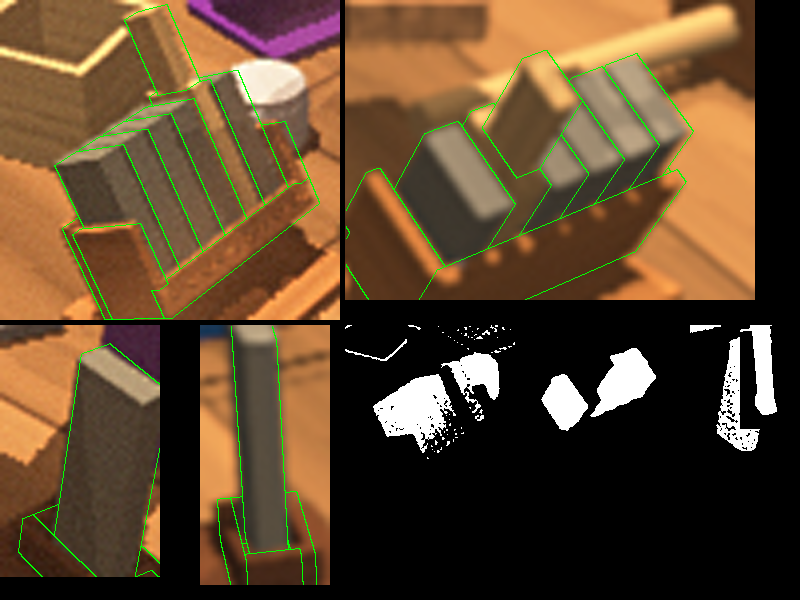

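```bash
cat > mv.py <<'E'
from fit import *
P=dict(np.load('P.npz'))
Rr,tr=pose('row',P['row']); TR=Rr@np.diag([1,-1,-1])
def rowpt(x,y,z): return tr+Rr@np.array([x,y,z])
def inc(Rm,t,p=None):
    s=ctrl.get_state(); A=R.from_rotvec(s['tool_rot']).as_matrix()
    d=A.T@(np.array(t)-s['position'])*1000; w=R.from_matrix(A.T@Rm).as_rotvec()
    print('pos',np.round(s['position'],4),'-> ',np.round(t,4),'T',np.round(d,1),'W',np.round(w,3),'t',s['time'],'w',round(s['grip_width'],3),'q',np.round(s['joint_positions'],2))
E
python3 - <<'E'
from mv import *
inc(TR,rowpt(-.002,.03375,.2)); print(np.round(rowpt(-.002,.03375,.112),4))
E
```

```text
pos [0.5702 0.059  0.3021] ->  [ 0.5631 -0.115   0.2186] T [-174.    -7.    83.7] W [ 0.031  0.5   -0.121] t 2.1167 w 0.641 q [-0.05  0.14 -0.11  1.52  0.02  1.49 -0.16]
[ 0.5579 -0.0731  0.1413]
```

Emit:
jog_arm([
  {"tx": -40,"ty": -2,"tz": 0,"wx": 0.006,"wy": 0.1,"wz": -0.024,"gripper": 0.55},
  {"tx": -80,"ty": -4,"tz": 5,"wx": 0.012,"wy": 0.2,"wz": -0.048,"gripper": 0.55},
  {"tx": -120,"ty": -5,"tz": 20,"wx": 0.018,"wy": 0.3,"wz": -0.072,"gripper": 0.55},
  {"tx": -150,"ty": -6,"tz": 45,"wx": 0.025,"wy": 0.4,"wz": -0.096,"gripper": 0.55},
  {"tx": -174,"ty": -7,"tz": 75,"wx": 0.031,"wy": 0.5,"wz": -0.121,"gripper": 0.55},
])

```text
time: 2.53
position: [0.5632, -0.1205, 0.2272]
tool_rot: [-1.814, -2.043, -0.468]
ft_force: [1.7, -0.3, -0.4]
grip_width: 0.557
grip_force: 0.0
```

```bash
python3 - <<'E'
from mv import *
im,K,E=cam('wrist'); np.savez('wrist2.npz',K=K,E=E,c=im)
inc(TR,rowpt(-.002,.03375,.112))
class V: pass
from rc import *
v=View('wrist2.npz'); b,g=rowboxes(); up=1
a=cv2.resize(im,(768,576)); L=cv2.resize(cast(v,(0,0,512,384),b,*pose('row',P['row']),2).astype(np.uint8),(768,576),interpolation=0)
e=(L!=np.roll(L,1,0))|(L!=np.roll(L,1,1)); a[e]=(0,255,0); cv2.imwrite('pics/w2.png',a)
E
```

```text
pos [ 0.558  -0.13    0.2114] ->  [ 0.5579 -0.0731  0.1413] T [15.4  7.2 88.6] W [-0.008 -0.007 -0.024] t 2.5833 w 0.555 q [ 0.38  0.37  0.09  1.51 -0.44  1.58  0.63]
```

View pics/w2.png

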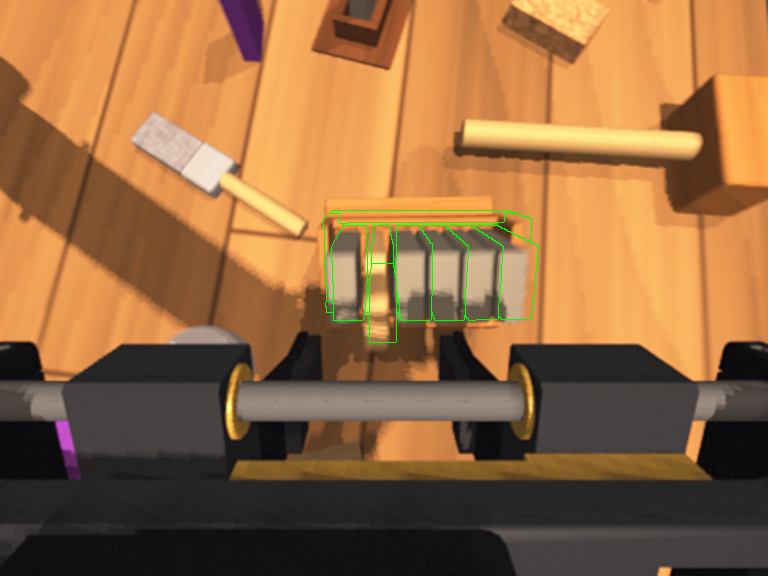

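Emit:
jog_arm([
  {"tx": 0,"ty": 0,"tz": 0,"wx": 0,"wy": 0,"wz": 0,"gripper": 0.55},
  {"tx": 0,"ty": 0,"tz": 0,"wx": 0,"wy": 0,"wz": 0,"gripper": 0.55},
  {"tx": 0,"ty": 0,"tz": 0,"wx": 0,"wy": 0,"wz": 0,"gripper": 0.55},
  {"tx": 0,"ty": 0,"tz": 0,"wx": 0,"wy": 0,"wz": 0,"gripper": 0.55},
  {"tx": 0,"ty": 0,"tz": 0,"wx": 0,"wy": 0,"wz": 0,"gripper": 0.55},
])

```text
time: 3.0
position: [0.5639, -0.1123, 0.2296]
tool_rot: [-1.805, -2.051, -0.464]
ft_force: [0.1, 0.4, -0.8]
grip_width: 0.55
grip_force: 0.0
```

```bash
python3 - <<'E'
from mv import *
from rc import *
im,K,E=cam('wrist'); np.savez('wrist2.npz',K=K,E=E,c=im)
inc(TR,rowpt(-.002,.03375,.112))
sc,sd,w=View('scene1.npz'),View('side0.npz'),View('wrist2.npz'); b,g=rowboxes()
r0,r1,r2=(sc,(205,163,290,235)),(sd,(238,163,320,215)),(w,(205,140,370,222))
for vr in ([r2],[r1,r2],[r0,r1,r2]):
    r,M=fitm('row',b,g,vr,P['row'],(.01,.01,.08),(5,5,5)); print([(round(a,3),np.round(x,4).tolist()) for a,x in r[:3]])
P['row']=r[0][1]; np.savez('P.npz',**P)
up=5; x0,y0,x1,y1=205,130,365,240
a=cv2.resize(im[y0:y1,x0:x1],None,fx=up,fy=up,interpolation=cv2.INTER_CUBIC)
L=cast(w,(x0,y0,x1,y1),b,*pose('row',P['row']),up); e=(L!=np.roll(L,1,0))|(L!=np.roll(L,1,1)); a[e]=(0,255,0); cv2.imwrite('pics/w3.png',a)
E
```

```text
pos [ 0.5637 -0.1125  0.2295] ->  [ 0.5579 -0.0731  0.1413] T [-7.3 -1.1 96.5] W [0.001 0.001 0.005] t 3.05 w 0.548 q [ 0.36  0.34  0.07  1.5  -0.44  1.58  0.62]
[(np.float64(0.048), [0.5813, -0.0185, 0.1325]), (np.float64(0.048), [0.5812, -0.0182, 0.1286]), (np.float64(0.048), [0.5812, -0.0184, 0.1331])]
[(np.float64(0.099), [0.5814, -0.0154, 0.1288]), (np.float64(0.099), [0.5813, -0.0155, 0.1306]), (np.float64(0.099), [0.5813, -0.0156, 0.1322])]
[(np.float64(0.211), [0.582, -0.0171, 0.1235]), (np.float64(0.211), [0.5821, -0.017, 0.1219]), (np.float64(0.211), [0.5822, -0.0166, 0.1168])]
```

View pics/w3.png

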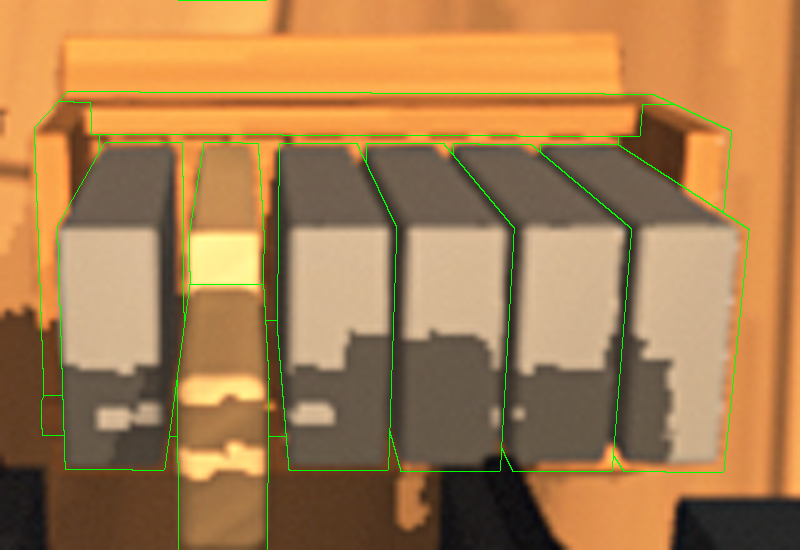

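```bash
python3 - <<'E'
import numpy as np
P=dict(np.load('P.npz')); P['row']=np.array([.5813,-.0175,.129]); np.savez('P.npz',**P)
from mv import *
inc(TR,rowpt(-.002,.03375,.112)); 
# stone & caddy info
c=P['caddy']; print(c,P['stone'])
E
```

```text
pos [ 0.5637 -0.1125  0.2295] ->  [ 0.555  -0.0768  0.1413] T [-10.2  -4.5  94.9] W [ 0.004  0.001 -0.001] t 3.05 w 0.548 q [ 0.36  0.34  0.07  1.5  -0.44  1.58  0.62]
[ 0.51754266 -0.25453102  0.34018695] [0.50355912 0.27067192 1.28005856]
```

Emit:
jog_arm([
  {"tx": -10,"ty": -4.5,"tz": 25,"wx": 0.004,"wy": 0,"wz": 0,"gripper": 0.55},
  {"tx": -10,"ty": -4.5,"tz": 60,"wx": 0.004,"wy": 0,"wz": 0,"gripper": 0.55},
  {"tx": -10,"ty": -4.5,"tz": 85,"wx": 0.004,"wy": 0,"wz": 0,"gripper": 0.55},
  {"tx": -10,"ty": -4.5,"tz": 95,"wx": 0.004,"wy": 0,"wz": 0,"gripper": 0.55},
  {"tx": -10,"ty": -4.5,"tz": 95,"wx": 0.004,"wy": 0,"wz": 0,"gripper": 0.55},
])

```text
time: 3.47
position: [0.5529, -0.0753, 0.1386]
tool_rot: [-1.799, -2.046, -0.456]
ft_force: [-0.8, -0.4, 0.5]
grip_width: 0.548
grip_force: 0.0
```

Emit:
jog_arm([
  {"tx": 0,"ty": 0,"tz": 0,"wx": 0,"wy": 0,"wz": 0,"gripper": 0.3},
  {"tx": 0,"ty": 0,"tz": 0,"wx": 0,"wy": 0,"wz": 0,"gripper": 0.3},
  {"tx": 0,"ty": 0,"tz": 0,"wx": 0,"wy": 0,"wz": 0,"gripper": 0.22},
  {"tx": 0,"ty": 0,"tz": 0,"wx": 0,"wy": 0,"wz": 0,"gripper": 0.18},
  {"tx": 0,"ty": 0,"tz": 0,"wx": 0,"wy": 0,"wz": 0,"gripper": 0.05},
], grip_force=10)

```text
time: 3.88
position: [0.5546, -0.0788, 0.1403]
tool_rot: [-1.806, -2.046, -0.459]
ft_force: [0.7, 0.7, 0.4]
grip_width: 0.26
grip_force: 0.0
```

Emit:
jog_arm([
  {"tx": 0,"ty": 0,"tz": 0,"wx": 0,"wy": 0,"wz": 0,"gripper": 0},
  {"tx": 0,"ty": 0,"tz": 0,"wx": 0,"wy": 0,"wz": 0,"gripper": 0},
  {"tx": 0,"ty": 0,"tz": 0,"wx": 0,"wy": 0,"wz": 0,"gripper": 0},
  {"tx": 0,"ty": 0,"tz": 0,"wx": 0,"wy": 0,"wz": 0,"gripper": 0},
  {"tx": 0,"ty": 0,"tz": 0,"wx": 0,"wy": 0,"wz": 0,"gripper": 0},
], grip_force=20)

```text
time: 4.3
position: [0.5543, -0.0784, 0.1398]
tool_rot: [-1.805, -2.045, -0.458]
ft_force: [0.4, -1.6, 2.2]
grip_width: 0.16
grip_force: 20.0
```

```bash
python3 - <<'E'
from mv import *
inc(TR,rowpt(-.002,.03375,.112)); s=ctrl.get_state(); print(s['grip_force'],s['ft_force'])
print(Rr.T@(s['position']-tr))
E
```

```text
pos [ 0.5543 -0.0784  0.1398] ->  [ 0.555  -0.0768  0.1413] T [ 2.   0.9 -0.6] W [-0.001 -0.    -0.005] t 4.3 w 0.16 q [ 0.33  0.37  0.05  1.65 -0.46  1.4   0.65]
20.00021446729079 [ 0.39792027 -1.58764915  2.23634645]
[-0.00404171  0.03461965  0.1113555 ]
```

Emit:
jog_arm([
  {"tx": 1,"ty": 0,"tz": -10,"wx": 0,"wy": 0,"wz": 0,"gripper": 0},
  {"tx": 1,"ty": 0,"tz": -30,"wx": 0,"wy": 0,"wz": 0,"gripper": 0},
  {"tx": 1,"ty": 0,"tz": -60,"wx": 0,"wy": 0,"wz": 0,"gripper": 0},
  {"tx": 1,"ty": 0,"tz": -90,"wx": 0,"wy": 0,"wz": 0,"gripper": 0},
  {"tx": 1,"ty": 0,"tz": -120,"wx": 0,"wy": 0,"wz": 0,"gripper": 0},
])

```text
time: 4.72
position: [0.561, -0.1347, 0.2464]
tool_rot: [-1.804, -2.044, -0.456]
ft_force: [0.8, -0.3, -0.4]
grip_width: 0.16
grip_force: 20.0
```

Emit:
jog_arm([
  {"tx": 0,"ty": 0,"tz": -20,"wx": 0,"wy": 0,"wz": 0,"gripper": 0},
  {"tx": 0,"ty": 0,"tz": -20,"wx": 0,"wy": 0,"wz": 0,"gripper": 0},
  {"tx": 0,"ty": 0,"tz": -20,"wx": 0,"wy": 0,"wz": 0,"gripper": 0},
  {"tx": 0,"ty": 0,"tz": -20,"wx": 0,"wy": 0,"wz": 0,"gripper": 0},
  {"tx": 0,"ty": 0,"tz": -20,"wx": 0,"wy": 0,"wz": 0,"gripper": 0},
])

```text
time: 5.13
position: [0.562, -0.1425, 0.2611]
tool_rot: [-1.802, -2.043, -0.456]
ft_force: [-0.6, -0.0, -1.1]
grip_width: 0.163
grip_force: 20.0
```

```bash
python3 - <<'E'
from mv import *
c=P['caddy']
for yaw in (c[2],c[2]+np.pi/2,c[2]-np.pi/2):
    Z=R.from_euler('z',yaw).as_matrix()@np.diag([1,-1,-1.])
    inc(Z,[c[0],c[1],.16+.112])
print(ctrl.get_state()['grip_width'])
E
```

```text
pos [ 0.562  -0.1425  0.2611] ->  [ 0.5175 -0.2545  0.272 ] T [-87.4 -58.4 -60.1] W [-0.346 -0.418  1.325] t 5.1333 w 0.163 q [ 0.39  0.36  0.09  1.42 -0.44  1.67  0.63]
pos [ 0.562  -0.1425  0.2611] ->  [ 0.5175 -0.2545  0.272 ] T [-87.4 -58.4 -60.1] W [ 0.048 -0.501 -0.21 ] t 5.1333 w 0.163 q [ 0.39  0.36  0.09  1.42 -0.44  1.67  0.63]
pos [ 0.562  -0.1425  0.2611] ->  [ 0.5175 -0.2545  0.272 ] T [-87.4 -58.4 -60.1] W [-0.73  -0.069  2.84 ] t 5.1333 w 0.163 q [ 0.39  0.36  0.09  1.42 -0.44  1.67  0.63]
0.16253172388712944
```

Emit:
jog_arm([
  {"tx": -10,"ty": -12,"tz": -25,"wx": 0.01,"wy": -0.1,"wz": -0.042,"gripper": 0},
  {"tx": -30,"ty": -24,"tz": -40,"wx": 0.02,"wy": -0.2,"wz": -0.084,"gripper": 0},
  {"tx": -50,"ty": -36,"tz": -50,"wx": 0.03,"wy": -0.3,"wz": -0.126,"gripper": 0},
  {"tx": -70,"ty": -48,"tz": -58,"wx": 0.04,"wy": -0.4,"wz": -0.168,"gripper": 0},
  {"tx": -87,"ty": -58,"tz": -60,"wx": 0.048,"wy": -0.5,"wz": -0.21,"gripper": 0},
])

```text
time: 5.55
position: [0.5181, -0.2569, 0.274]
tool_rot: [1.809, 2.561, -0.004]
ft_force: [0.0, 0.3, -0.7]
grip_width: 0.165
grip_force: 20.0
```

Emit:
jog_arm([
  {"tx": 0,"ty": 0,"tz": 0,"wx": 0,"wy": 0,"wz": 0,"gripper": 0},
  {"tx": 0,"ty": 0,"tz": 0,"wx": 0,"wy": 0,"wz": 0,"gripper": 0},
  {"tx": 0,"ty": 0,"tz": 0,"wx": 0,"wy": 0,"wz": 0,"gripper": 0},
  {"tx": 0,"ty": 0,"tz": 0,"wx": 0,"wy": 0,"wz": 0,"gripper": 0},
  {"tx": 0,"ty": 0,"tz": 0,"wx": 0,"wy": 0,"wz": 0,"gripper": 0},
])

```text
time: 5.97
position: [0.5189, -0.2553, 0.2734]
tool_rot: [1.816, 2.563, 0.002]
ft_force: [0.3, 0.1, -0.6]
grip_width: 0.16
grip_force: 20.0
```

```bash
python3 - <<'E'
from mv import *
c=P['caddy']
Z=R.from_euler('z',c[2]+np.pi/2).as_matrix()@np.diag([1,-1,-1.])
inc(Z,[c[0],c[1],.124])
E
```

```text
pos [ 0.5189 -0.2553  0.2734] ->  [ 0.5175 -0.2545  0.124 ] T [  1.1  -1.3 149.4] W [ 0.002 -0.    -0.002] t 5.9667 w 0.16 q [ 0.32  0.15  0.11  1.56 -0.02  1.43  0.76]
```

Emit:
jog_arm([
  {"tx": 1,"ty": -1.3,"tz": 35,"wx": 0,"wy": 0,"wz": 0,"gripper": 0},
  {"tx": 1,"ty": -1.3,"tz": 75,"wx": 0,"wy": 0,"wz": 0,"gripper": 0},
  {"tx": 1,"ty": -1.3,"tz": 110,"wx": 0,"wy": 0,"wz": 0,"gripper": 0},
  {"tx": 1,"ty": -1.3,"tz": 135,"wx": 0,"wy": 0,"wz": 0,"gripper": 0},
  {"tx": 1,"ty": -1.3,"tz": 148,"wx": 0,"wy": 0,"wz": 0,"gripper": 0},
])

```text
time: 6.38
position: [0.5151, -0.2539, 0.1213]
tool_rot: [-1.814, -2.559, 0.0]
ft_force: [0.1, 0.5, -1.2]
grip_width: 0.16
grip_force: 20.0
```

Emit:
jog_arm([
  {"tx": 0,"ty": 0,"tz": 0,"wx": 0,"wy": 0,"wz": 0,"gripper": 0},
  {"tx": 0,"ty": 0,"tz": 0,"wx": 0,"wy": 0,"wz": 0,"gripper": 0.2},
  {"tx": 0,"ty": 0,"tz": 0,"wx": 0,"wy": 0,"wz": 0,"gripper": 0.4},
  {"tx": 0,"ty": 0,"tz": 0,"wx": 0,"wy": 0,"wz": 0,"gripper": 0.5},
  {"tx": 0,"ty": 0,"tz": 0,"wx": 0,"wy": 0,"wz": 0,"gripper": 0.5},
])

```text
time: 6.8
position: [0.5181, -0.2554, 0.1274]
tool_rot: [1.813, 2.56, 0.002]
ft_force: [-0.3, -0.0, 0.0]
grip_width: 0.344
grip_force: 0.0
```

Emit:
jog_arm([
  {"tx": 0,"ty": 0,"tz": 0,"wx": 0,"wy": 0,"wz": 0,"gripper": 0.5},
  {"tx": 0,"ty": 0,"tz": -20,"wx": 0,"wy": 0,"wz": 0,"gripper": 0.5},
  {"tx": 0,"ty": 0,"tz": -60,"wx": 0,"wy": 0,"wz": 0,"gripper": 0.5},
  {"tx": 0,"ty": 0,"tz": -100,"wx": 0,"wy": 0,"wz": 0,"gripper": 0.5},
  {"tx": 0,"ty": 0,"tz": -140,"wx": 0,"wy": 0,"wz": 0,"gripper": 0.5},
])

```text
time: 7.22
position: [0.5165, -0.2546, 0.2678]
tool_rot: [1.814, 2.562, 0.001]
ft_force: [1.0, 0.6, 0.8]
grip_width: 0.495
grip_force: 0.0
```

```bash
python3 - <<'E'
from mv import *
s=P['stone']; c,K,E=cam('side'); np.savez('side2.npz',K=K,E=E,c=c)
print([(np.round(d['bbox']).tolist(),round(d['conf'],2)) for d in vision.spot_in('side','keeper')])
for y in (s[2],s[2]+np.pi):
    Z=R.from_euler('z',y).as_matrix()@np.diag([1,-1,-1.]); inc(Z,[s[0],s[1],.28])
E
```

```text
[([287.0, 214.0, 312.0, 269.0], 0.66)]
pos [ 0.5203 -0.2565  0.2746] ->  [0.5036 0.2707 0.28  ] T [502.7 159.3  -8.8] W [0.016 0.006 0.629] t 7.3167 w 0.496 q [ 0.32  0.14  0.11  1.57 -0.02  1.42  0.76]
pos [ 0.5203 -0.2565  0.2746] ->  [0.5036 0.2707 0.28  ] T [502.7 159.3  -8.8] W [-0.008  0.02  -2.512] t 7.3167 w 0.496 q [ 0.32  0.14  0.11  1.57 -0.02  1.42  0.76]
```

Emit:
jog_arm([
  {"tx": 40,"ty": 12,"tz": -30,"wx": 0.005,"wy": 0.002,"wz": 0.1,"gripper": 0.6},
  {"tx": 79,"ty": 24,"tz": -50,"wx": 0.01,"wy": 0.004,"wz": 0.2,"gripper": 0.6},
  {"tx": 118,"ty": 36,"tz": -50,"wx": 0.016,"wy": 0.006,"wz": 0.3,"gripper": 0.6},
  {"tx": 157,"ty": 48,"tz": -50,"wx": 0.016,"wy": 0.006,"wz": 0.4,"gripper": 0.6},
  {"tx": 196,"ty": 60,"tz": -50,"wx": 0.016,"wy": 0.006,"wz": 0.5,"gripper": 0.6},
])

```text
time: 7.73
position: [0.5086, -0.0579, 0.3167]
tool_rot: [-2.391, -2.022, 0.01]
ft_force: [0.3, 0.0, 0.9]
grip_width: 0.597
grip_force: 0.0
```

```bash
python3 - <<'E'
from mv import *
s=P['stone']
Z=R.from_euler('z',s[2]).as_matrix()@np.diag([1,-1,-1.]); inc(Z,np.array([s[0],s[1],.32])+Z[:,0]*.05)
E
```

```text
pos [ 0.5086 -0.0579  0.3167] ->  [0.5179 0.3186 0.32  ] T [372.7 -53.4  -1.9] W [-0.012 -0.001  0.124] t 7.7333 w 0.597 q [ 0.1   0.01 -0.04  1.62 -0.    1.52 -0.1 ]
```

Emit:
jog_arm([
  {"tx": 40,"ty": -6,"tz": 0,"wx": -0.006,"wy": 0,"wz": 0.06,"gripper": 0.6},
  {"tx": 80,"ty": -11,"tz": 0,"wx": -0.012,"wy": 0,"wz": 0.124,"gripper": 0.6},
  {"tx": 120,"ty": -17,"tz": 0,"wx": -0.012,"wy": 0,"wz": 0.124,"gripper": 0.6},
  {"tx": 160,"ty": -23,"tz": 0,"wx": -0.012,"wy": 0,"wz": 0.124,"gripper": 0.6},
  {"tx": 200,"ty": -29,"tz": 0,"wx": -0.012,"wy": 0,"wz": 0.124,"gripper": 0.6},
])

```text
time: 8.15
position: [0.5117, 0.1444, 0.3168]
tool_rot: [-2.513, -1.882, 0.0]
ft_force: [0.8, 0.1, 0.2]
grip_width: 0.598
grip_force: 0.0
```

```bash
python3 - <<'E'
from mv import *
s=P['stone']
Z=R.from_euler('z',s[2]).as_matrix()@np.diag([1,-1,-1.]); inc(Z,np.array([s[0],s[1],.32])+Z[:,0]*.05)
E
```

```text
pos [0.5117 0.1444 0.3168] ->  [0.5179 0.3186 0.32  ] T [168.9 -43.1  -2.9] W [-0.002 -0.001  0.005] t 8.15 w 0.598 q [-0.1   0.05 -0.23  1.58  0.01  1.51 -0.62]
```

Emit:
jog_arm([
  {"tx": 40,"ty": -10,"tz": 0,"wx": 0,"wy": 0,"wz": 0.005,"gripper": 0.6},
  {"tx": 80,"ty": -20,"tz": 0,"wx": 0,"wy": 0,"wz": 0.005,"gripper": 0.6},
  {"tx": 120,"ty": -31,"tz": 0,"wx": 0,"wy": 0,"wz": 0.005,"gripper": 0.6},
  {"tx": 150,"ty": -38,"tz": -2,"wx": 0,"wy": 0,"wz": 0.005,"gripper": 0.6},
  {"tx": 169,"ty": -43,"tz": -3,"wx": 0,"wy": 0,"wz": 0.005,"gripper": 0.6},
])

```text
time: 8.57
position: [0.517, 0.3214, 0.3195]
tool_rot: [-2.511, -1.88, 0.001]
ft_force: [0.1, -0.2, -0.2]
grip_width: 0.599
grip_force: 0.0
```

Emit:
jog_arm([
  {"tx": 0,"ty": 0,"tz": 0,"wx": 0,"wy": 0,"wz": 0,"gripper": 0.6},
  {"tx": 0,"ty": 0,"tz": 0,"wx": 0,"wy": 0,"wz": 0,"gripper": 0.6},
  {"tx": 0,"ty": 0,"tz": 0,"wx": 0,"wy": 0,"wz": 0,"gripper": 0.6},
  {"tx": 0,"ty": 0,"tz": 0,"wx": 0,"wy": 0,"wz": 0,"gripper": 0.6},
  {"tx": 0,"ty": 0,"tz": 0,"wx": 0,"wy": 0,"wz": 0,"gripper": 0.6},
])

```text
time: 8.98
position: [0.5191, 0.3151, 0.3199]
tool_rot: [-2.52, -1.872, 0.002]
ft_force: [-0.6, -0.3, -0.2]
grip_width: 0.598
grip_force: 0.0
```

```bash
python3 - <<'E'
from mv import *
from rc import *
im,K,E=cam('wrist'); np.savez('wrist4.npz',K=K,E=E,c=im); cv2.imwrite('pics/w4.png',im)
w,sc,sd=View('wrist4.npz'),View('scene1.npz'),View('side0.npz'); s=P['stone']
uv=proj(K,E,np.array([s[0],s[1],.158])+pose('w',s)[0]@np.array([[-.025,-.01,0],[.025,-.01,0],[.025,.01,0],[-.025,.01,0]]).T.T@np.eye(3) if 0 else (pose('w',s)[0]@np.array([[-.025,-.01,.158],[.025,-.01,.158],[.025,.01,.158],[-.025,.01,.158]]).T).T+pose('w',s)[1])
print(np.round(uv)); lo=np.maximum(uv.min(0)-25,0).astype(int); hi=np.minimum(uv.max(0)+25,[512,384]).astype(int)
r2=(w,(lo[0],lo[1],hi[0],hi[1])); vs=[(sc,(340,205,380,268)),(sd,(180,128,206,180))]
print(r2[1])
for vr in ([r2],vs+[r2]):
    r,M=fitm('w',stb,stg,vr,s,(.012,.012,.3),(7,7,9)); print([(round(a,3),np.round(x,4).tolist()) for a,x in r[:4]])
roi=(100,40,420,280); up=2
a=cv2.resize(im[roi[1]:roi[3],roi[0]:roi[2]],None,fx=up,fy=up,interpolation=cv2.INTER_CUBIC)
L=cast(w,roi,stb,*pose('w',r[0][1]),up); e=(L!=np.roll(L,1,0))|(L!=np.roll(L,1,1)); a[e]=(0,255,0)
g=grey(w,roi,2); out=np.zeros((600,800,3),np.uint8); out[:480,:640]=a; out[480:600,640:800]=cv2.resize((g*255).astype(np.uint8),(160,120))[...,None]; cv2.imwrite('pics/w4.png',out)
P['stone']=r[0][1]; np.savez('P.npz',**P)
E
```

```text
[[260. 235.]
 [261. 195.]
 [244. 195.]
 [244. 235.]]
(np.int64(218), np.int64(170), np.int64(285), np.int64(259))
[(np.float64(0.264), [0.5017, 0.2716, 1.3719]), (np.float64(0.264), [0.5017, 0.2716, 1.3721]), (np.float64(0.264), [0.5017, 0.2716, 1.3721]), (np.float64(0.264), [0.5018, 0.2717, 1.3691])]
[(np.float64(0.199), [0.5023, 0.2715, 1.3478]), (np.float64(0.199), [0.5023, 0.2712, 1.3482]), (np.float64(0.2), [0.5023, 0.2712, 1.3492]), (np.float64(0.2), [0.5023, 0.2713, 1.345])]
```

View pics/w4.png

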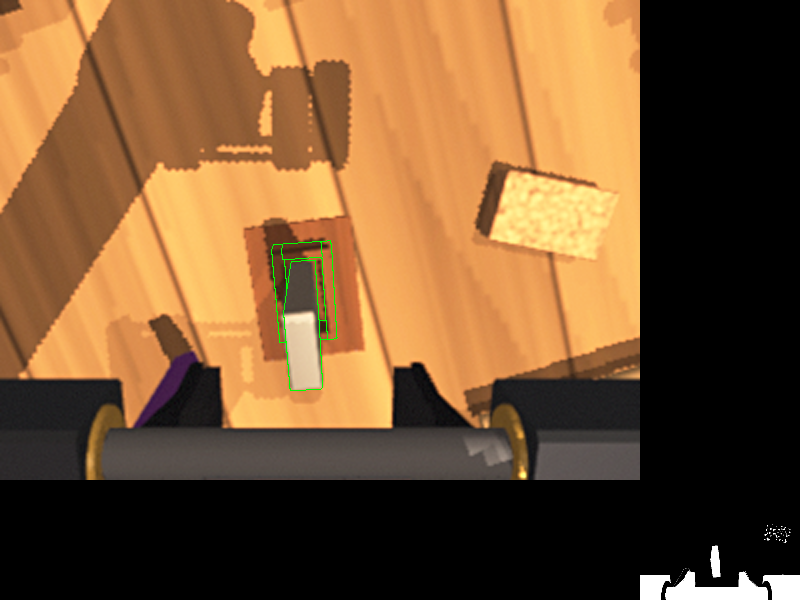

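```bash
python3 - <<'E'
from mv import *
P['stone']=np.array([.5022,.2714,1.365]); np.savez('P.npz',**P); s=P['stone']
d=np.load('side0.npz'); print('purple base',ray(d['K'],d['E'],(162,196),0),'top',ray(d['K'],d['E'],(158,146),.15))
Z=R.from_euler('z',s[2]).as_matrix()@np.diag([1,-1,-1.]); inc(Z,np.array([s[0],s[1],.22])); inc(Z,np.array([s[0],s[1],.121]))
E
```

```text
purple base [0.38287641 0.20970199 0.        ] top [0.38835831 0.21681675 0.15      ]
pos [0.519  0.3153 0.3199] ->  [0.5022 0.2714 0.22  ] T [-46.9  -3.2  99.9] W [-0.002 -0.001 -0.087] t 9.0333 w 0.599 q [-0.3   0.22 -0.35  1.39  0.07  1.54 -0.94]
pos [0.519  0.3153 0.3199] ->  [0.5022 0.2714 0.121 ] T [-46.9  -3.  198.9] W [-0.002 -0.001 -0.087] t 9.0333 w 0.599 q [-0.3   0.22 -0.35  1.39  0.07  1.54 -0.94]
```

Emit:
jog_arm([
  {"tx": -30,"ty": -2,"tz": 25,"wx": 0,"wy": 0,"wz": -0.087,"gripper": 0.6},
  {"tx": -47,"ty": -3,"tz": 60,"wx": 0,"wy": 0,"wz": -0.087,"gripper": 0.6},
  {"tx": -47,"ty": -3,"tz": 100,"wx": 0,"wy": 0,"wz": -0.087,"gripper": 0.6},
  {"tx": -47,"ty": -3,"tz": 100,"wx": 0,"wy": 0,"wz": -0.087,"gripper": 0.6},
  {"tx": -47,"ty": -3,"tz": 100,"wx": 0,"wy": 0,"wz": -0.087,"gripper": 0.6},
])

```text
time: 9.45
position: [0.5009, 0.2715, 0.2186]
tool_rot: [-2.434, -1.981, 0.007]
ft_force: [-0.9, -0.4, 1.0]
grip_width: 0.599
grip_force: 0.0
```

Emit:
jog_arm([
  {"tx": 0,"ty": 0,"tz": 30,"wx": 0,"wy": 0,"wz": 0,"gripper": 0.6},
  {"tx": 0,"ty": 0,"tz": 60,"wx": 0,"wy": 0,"wz": 0,"gripper": 0.6},
  {"tx": 0,"ty": 0,"tz": 85,"wx": 0,"wy": 0,"wz": 0,"gripper": 0.6},
  {"tx": 0,"ty": 0,"tz": 99,"wx": 0,"wy": 0,"wz": 0,"gripper": 0.6},
  {"tx": 0,"ty": 0,"tz": 99,"wx": 0,"wy": 0,"wz": 0,"gripper": 0.4},
])

```text
time: 9.87
position: [0.5015, 0.2734, 0.1203]
tool_rot: [-2.432, -1.983, 0.004]
ft_force: [-0.5, -0.1, 0.0]
grip_width: 0.575
grip_force: 0.0
```

Emit:
jog_arm([
  {"tx": 0,"ty": 0,"tz": 0,"wx": 0,"wy": 0,"wz": 0,"gripper": 0.35},
  {"tx": 0,"ty": 0,"tz": 0,"wx": 0,"wy": 0,"wz": 0,"gripper": 0.3},
  {"tx": 0,"ty": 0,"tz": 0,"wx": 0,"wy": 0,"wz": 0,"gripper": 0.27},
  {"tx": 0,"ty": 0,"tz": 0,"wx": 0,"wy": 0,"wz": 0,"gripper": 0.24},
  {"tx": 0,"ty": 0,"tz": 0,"wx": 0,"wy": 0,"wz": 0,"gripper": 0.2},
])

```text
time: 10.28
position: [0.5023, 0.2733, 0.1219]
tool_rot: [-2.434, -1.983, -0.002]
ft_force: [1.0, -0.2, -0.5]
grip_width: 0.252
grip_force: 0.0
```

```bash
python3 - <<'E'
from mv import *
s=P['stone']
Z=R.from_euler('z',s[2]).as_matrix()@np.diag([1,-1,-1.]); inc(Z,np.array([s[0],s[1],.121])); print(ctrl.get_state()['ft_force'])
E
```

```text
pos [0.5023 0.2733 0.1219] ->  [0.5022 0.2714 0.121 ] T [-1.9  0.2  0.9] W [-0.001 -0.002  0.002] t 10.2833 w 0.252 q [-0.24  0.25 -0.34  1.76  0.09  1.14 -0.82]
[ 1.04028093 -0.17319416 -0.45386394]
```

Emit:
jog_arm([
  {"tx": -2,"ty": 0,"tz": 0,"wx": 0,"wy": 0,"wz": 0,"gripper": 0.24},
  {"tx": -2,"ty": 0,"tz": 0,"wx": 0,"wy": 0,"wz": 0,"gripper": 0.15},
  {"tx": -2,"ty": 0,"tz": 0,"wx": 0,"wy": 0,"wz": 0,"gripper": 0.15},
  {"tx": -2,"ty": 0,"tz": 0,"wx": 0,"wy": 0,"wz": 0,"gripper": 0.1},
  {"tx": -2,"ty": 0,"tz": 0,"wx": 0,"wy": 0,"wz": 0,"gripper": 0.1},
], grip_force=40)

```text
time: 10.7
position: [0.5018, 0.2707, 0.1212]
tool_rot: [-2.434, -1.983, 0.0]
ft_force: [0.6, -0.7, 4.1]
grip_width: 0.224
grip_force: 39.7
```

```bash
python3 - <<'E'
from mv import *
s=P['stone']; q=ctrl.get_state()
Z=R.from_euler('z',s[2]).as_matrix()@np.diag([1,-1,-1.]); inc(Z,np.array([s[0],s[1],.121])); print(q['ft_force'],q['grip_force'])
E
```

```text
pos [0.5018 0.2707 0.1212] ->  [0.5022 0.2714 0.121 ] T [0.8 0.2 0.2] W [-0.001 -0.001  0.002] t 10.7 w 0.224 q [-0.24  0.24 -0.34  1.77  0.09  1.14 -0.81]
[ 0.6339304  -0.67213247  4.14831113] 39.7320969728753
```

Emit:
jog_arm([
  {"tx": 0,"ty": 0,"tz": -10,"wx": 0,"wy": 0,"wz": 0,"gripper": 0.1},
  {"tx": 0,"ty": 0,"tz": -40,"wx": 0,"wy": 0,"wz": 0,"gripper": 0.1},
  {"tx": 0,"ty": 0,"tz": -80,"wx": 0,"wy": 0,"wz": 0,"gripper": 0.1},
  {"tx": 0,"ty": 0,"tz": -120,"wx": 0,"wy": 0,"wz": 0,"gripper": 0.1},
  {"tx": 0,"ty": 0,"tz": -160,"wx": 0,"wy": 0,"wz": 0,"gripper": 0.1},
])

```text
time: 11.12
position: [0.5002, 0.2704, 0.2814]
tool_rot: [-2.432, -1.983, 0.006]
ft_force: [1.8, 0.3, -3.8]
grip_width: 0.226
grip_force: 39.7
```

```bash
python3 - <<'E'
from mv import *
q=ctrl.get_state(); print(q['grip_width'],q['ft_force'])
t=rowpt(-.002,.03375,.1132+.125); inc(TR,t+[0,0,.03])
E
```

```text
0.22560071293918985 [ 1.78126554  0.30367029 -3.80736898]
pos [0.5002 0.2704 0.2814] ->  [ 0.5627 -0.1368  0.2821] T [-386.3  143.3   -1.3] W [ 0.077  0.495 -0.326] t 11.1167 w 0.226 q [-0.23  0.15 -0.35  1.55  0.05  1.45 -0.78]
```

Emit:
jog_arm([
  {"tx": -25,"ty": 9,"tz": -15,"wx": 0,"wy": 0,"wz": -0.06,"gripper": 0.1},
  {"tx": -63,"ty": 23,"tz": -30,"wx": 0,"wy": 0,"wz": -0.13,"gripper": 0.1},
  {"tx": -101,"ty": 38,"tz": -30,"wx": 0,"wy": 0,"wz": -0.2,"gripper": 0.1},
  {"tx": -139,"ty": 52,"tz": -30,"wx": 0,"wy": 0,"wz": -0.27,"gripper": 0.1},
  {"tx": -170,"ty": 63,"tz": -30,"wx": 0,"wy": 0,"wz": -0.32,"gripper": 0.1},
])

```text
time: 11.53
position: [0.5285, 0.0878, 0.31]
tool_rot: [-2.085, -2.346, 0.004]
ft_force: [-0.0, -0.8, -3.7]
grip_width: 0.226
grip_force: 39.9
```

```bash
python3 - <<'E'
from mv import *
t=rowpt(-.002,.03375,.1132+.125); inc(TR,t+[0,0,.03])
E
```

```text
pos [0.5285 0.0878 0.31  ] ->  [ 0.5627 -0.1368  0.2821] T [-227.1    7.7   27.8] W [-0.001  0.499 -0.012] t 11.5333 w 0.226 q [-0.01  0.06 -0.21  1.58  0.01  1.5  -0.11]
```

Emit:
jog_arm([
  {"tx": -35,"ty": 1,"tz": 0,"wx": 0,"wy": 0.07,"wz": 0,"gripper": 0.1},
  {"tx": -72,"ty": 2,"tz": 0,"wx": 0,"wy": 0.16,"wz": 0,"gripper": 0.1},
  {"tx": -110,"ty": 4,"tz": 0,"wx": 0,"wy": 0.26,"wz": -0.005,"gripper": 0.1},
  {"tx": -148,"ty": 5,"tz": 5,"wx": 0,"wy": 0.36,"wz": -0.01,"gripper": 0.1},
  {"tx": -180,"ty": 6,"tz": 10,"wx": 0,"wy": 0.44,"wz": -0.012,"gripper": 0.1},
])

```text
time: 11.95
position: [0.5554, -0.0909, 0.3]
tool_rot: [-1.838, -2.085, -0.417]
ft_force: [0.9, -0.7, -5.1]
grip_width: 0.225
grip_force: 39.9
```

```bash
python3 - <<'E'
from mv import *
t=rowpt(-.002,.03375,.1132+.125); inc(TR,t+[0,0,.03])
E
```

```text
pos [ 0.5554 -0.0909  0.3   ] ->  [ 0.5627 -0.1368  0.2821] T [-49.7   1.5  -3.7] W [ 0.003  0.056 -0.003] t 11.95 w 0.225 q [ 0.34  0.25  0.03  1.45 -0.4   1.65  0.51]
```

Emit:
jog_arm([
  {"tx": -20,"ty": 0.5,"tz": -1,"wx": 0,"wy": 0.03,"wz": 0,"gripper": 0.1},
  {"tx": -40,"ty": 1,"tz": -3,"wx": 0.003,"wy": 0.056,"wz": -0.003,"gripper": 0.1},
  {"tx": -50,"ty": 1.5,"tz": -4,"wx": 0.003,"wy": 0.056,"wz": -0.003,"gripper": 0.1},
  {"tx": -50,"ty": 1.5,"tz": -4,"wx": 0.003,"wy": 0.056,"wz": -0.003,"gripper": 0.1},
  {"tx": -50,"ty": 1.5,"tz": -4,"wx": 0.003,"wy": 0.056,"wz": -0.003,"gripper": 0.1},
])

```text
time: 12.37
position: [0.5634, -0.1316, 0.2822]
tool_rot: [-1.797, -2.054, -0.456]
ft_force: [0.6, 0.5, -3.3]
grip_width: 0.223
grip_force: 39.9
```

Emit:
jog_arm([
  {"tx": 0,"ty": 0,"tz": 0,"wx": 0,"wy": 0,"wz": 0,"gripper": 0.1},
  {"tx": 0,"ty": 0,"tz": 0,"wx": 0,"wy": 0,"wz": 0,"gripper": 0.1},
  {"tx": 0,"ty": 0,"tz": 0,"wx": 0,"wy": 0,"wz": 0,"gripper": 0.1},
  {"tx": 0,"ty": 0,"tz": 0,"wx": 0,"wy": 0,"wz": 0,"gripper": 0.1},
  {"tx": 0,"ty": 0,"tz": 0,"wx": 0,"wy": 0,"wz": 0,"gripper": 0.1},
])

```text
time: 12.78
position: [0.5635, -0.1322, 0.2828]
tool_rot: [-1.798, -2.056, -0.456]
ft_force: [0.6, 0.3, -3.1]
grip_width: 0.227
grip_force: 39.9
```

```bash
python3 - <<'E'
from mv import *
from rc import *
im,K,E=cam('wrist'); np.savez('wrist5.npz',K=K,E=E,c=im)
sc5=cam('scene'); np.savez('scene5.npz',K=sc5[1],E=sc5[2],c=sc5[0])
inc(TR,rowpt(-.002,.03375,.1132+.115)); q=ctrl.get_state()
print('row coords tcp',np.round(Rr.T@(q['position']-tr),4))
w=View('wrist5.npz')
# short stones from the wrist, keeper gone; held stone modelled in tool frame
A=R.from_rotvec(q['tool_rot']).as_matrix(); 
uvs=proj(K,E,q['position']+(A@np.array([[sx*.025+.0008,sy*.01,z] for sx in(-1,1) for sy in(-1,1) for z in(-.037,.113)]).T).T); print('held stone px',np.round(uvs).astype(int).tolist())
b,g=rowboxes(); print('tops px',np.round(proj(K,E,[rowpt(-.002,y,.1) for y in Y])).astype(int).tolist())
G=grey(w,(0,0,512,384),1); print('\n'.join(''.join('#' if G[y,x] else '.' for x in range(150,380,2)) for y in range(110,300,4)))
E
```

```text
pos [ 0.5634 -0.1327  0.2825] ->  [ 0.5621 -0.1321  0.2433] T [-18.1  -1.2  34.8] W [-0.002  0.003  0.003] t 12.8833 w 0.225 q [ 0.4   0.34  0.05  1.4  -0.43  1.69  0.6 ]
row coords tcp [0.0161 0.0326 0.263 ]
held stone px [[235, 311], [244, 212], [274, 311], [264, 212], [233, 220], [244, 163], [276, 220], [264, 163]]
tops px [[330, 192], [310, 192], [291, 192], [272, 192], [253, 192], [234, 192]]
########...........................................................................................................
###########........................................................................................................
############.......................................................................................................
#########.#........................................................................................................
#######............................................................................................................
#######............................................................................................................
...
[... 4168 characters left out ...]
####
##########################..###############################################...#####################################
##########################.....#..##################################...##.....#####################################
##########################....###.########################################....#####################################
##########################....###############################.#######.####....#####################################
#########################################.###################..####################################################
################################.########.###################..####################################################
```

```bash
cat > gap.py <<'E'
from mv import *
from rc import *
def gapfit(f,pos,rot,roi,free=False):
    w=View(f); A=R.from_rotvec(rot).as_matrix(); b,g=rowboxes(); b=b[:4]+b[6:]; g=np.r_[g[:5],g[7:]]
    M=grey(w,roi); 
    def lab(p):
        L=g[cast(w,roi,b,*pose('row',p[:3]))]
        hs=[([p[3]-.025,p[4]-.01,-.037],[p[3]+.025,p[4]+.01,.113])]
        T=A@R.from_rotvec([p[5],p[6],0]).as_matrix()
        return L|(cast(w,roi,hs,T,pos+T@np.array([0,0,0]))>0)
    def f(p):
        q=lab(p); return 1-(q&M).sum()/(q|M).sum()
    p=np.r_[P['row'],.0008,0,0,0]
    best=None
    for k in range(3):
        r=minimize(f,p,method='Nelder-Mead',options=dict(initial_simplex=p+np.vstack([np.zeros(7),np.diag([.004,.004,.05,.003,.003,.04,.04])]),maxiter=250)); p=r.x
    return r.fun,r.x,f(np.r_[P['row'],.0008,0,0,0])
E
python3 - <<'E'
from gap import *
q=ctrl.get_state()
for roi in ((215,155,350,212),(215,155,350,225)):
    a,x,a0=gapfit('wrist5.npz',q['position'],q['tool_rot'],roi); print(round(a,3),round(a0,3),np.round(x,4))
E
```

```text
0.031 0.043 [ 0.5815 -0.0183  0.1274  0.0018  0.0007  0.0262 -0.0225]
0.051 0.062 [ 5.809e-01 -1.690e-02  1.335e-01  2.000e-04 -1.400e-03  5.900e-03
 -5.800e-03]
```

Emit:
jog_arm([
  {"tx": -8,"ty": -0.6,"tz": 8,"wx": -0.002,"wy": 0.003,"wz": 0.003,"gripper": 0.1},
  {"tx": -17.5,"ty": -1.2,"tz": 20,"wx": -0.002,"wy": 0.003,"wz": 0.003,"gripper": 0.1},
  {"tx": -17.5,"ty": -1.2,"tz": 33,"wx": -0.002,"wy": 0.003,"wz": 0.003,"gripper": 0.1},
  {"tx": -17.5,"ty": -1.2,"tz": 33,"wx": -0.002,"wy": 0.003,"wz": 0.003,"gripper": 0.1},
  {"tx": -17.5,"ty": -1.2,"tz": 33,"wx": -0.002,"wy": 0.003,"wz": 0.003,"gripper": 0.1},
])

```text
time: 13.3
position: [0.5613, -0.1325, 0.2431]
tool_rot: [-1.8, -2.046, -0.458]
ft_force: [0.2, 0.0, -2.7]
grip_width: 0.226
grip_force: 39.9
```

Emit:
jog_arm([
  {"tx": 0,"ty": 0,"tz": 0,"wx": 0,"wy": 0,"wz": 0,"gripper": 0.1},
  {"tx": 0,"ty": 0,"tz": 0,"wx": 0,"wy": 0,"wz": 0,"gripper": 0.1},
  {"tx": 0,"ty": 0,"tz": 0,"wx": 0,"wy": 0,"wz": 0,"gripper": 0.1},
  {"tx": 0,"ty": 0,"tz": 0,"wx": 0,"wy": 0,"wz": 0,"gripper": 0.1},
  {"tx": 0,"ty": 0,"tz": 0,"wx": 0,"wy": 0,"wz": 0,"gripper": 0.1},
])

```text
time: 13.72
position: [0.5624, -0.133, 0.2453]
tool_rot: [-1.802, -2.05, -0.46]
ft_force: [0.3, -0.5, -3.1]
grip_width: 0.228
grip_force: 39.9
```

```bash
python3 - <<'E'
from gap import *
im,K,E=cam('wrist'); np.savez('wrist6.npz',K=K,E=E,c=im)
inc(TR,rowpt(-.0013,.03375,.1132+.115)); q=ctrl.get_state(); print(np.round(Rr.T@(q['position']-tr),4),q['ft_force'])
w=View('wrist6.npz'); uv=proj(K,E,[rowpt(.02,y,.1) for y in Y]); print(np.round(uv).astype(int).tolist())
for roi in ((195,148,365,212),(195,148,365,222)):
    a,x,a0=gapfit('wrist6.npz',q['position'],q['tool_rot'],roi); print(round(a,3),round(a0,3),np.round(x,4))
    R2,t2=pose('row',x[:3]); A=R.from_rotvec(q['tool_rot']).as_matrix(); print('stone bottom centre in row',np.round(R2.T@(q['position']+A@R.from_rotvec([x[5],x[6],0]).as_matrix()@np.array([x[3],x[4],.113])-t2),4))
E
```

```text
pos [ 0.5623 -0.1329  0.2452] ->  [ 0.5621 -0.1315  0.2436] T [ 0.5 -0.1  2.1] W [ 0. -0. -0.] t 13.7667 w 0.227 q [ 0.41  0.35  0.05  1.45 -0.43  1.62  0.62]
[-0.0018  0.0337  0.2303] [ 0.68837769 -0.3470039  -3.65385611]
[[341, 163], [319, 163], [298, 163], [276, 163], [254, 163], [232, 164]]
0.044 0.057 [ 0.5806 -0.0162  0.1409 -0.0006 -0.0012  0.0055 -0.0052]
stone bottom centre in row [-0.0038  0.0356  0.1177]
0.041 0.06 [ 0.5805 -0.0161  0.1346 -0.0018 -0.0007 -0.0145  0.0066]
stone bottom centre in row [-0.004   0.0325  0.1179]
```

```bash
python3 - <<'E'
from mv import *
d=np.load('wrist6.npz'); K,E,c=d['K'],d['E'],d['c']
h=cv2.cvtColor(c,cv2.COLOR_BGR2HSV)
for z in (.1,):
  for x in (.022,.0):
    e=[rowpt(x,y+s*.01,z) for y in Y for s in(-1,1)]; print('pred edges',x,np.round(proj(K,E,e)).astype(int).tolist())
for y in (160,163,166,170): print(y,'V',h[y,215:356,2].tolist(),'\n S',h[y,215:285,1].tolist())
E
```

```text
pred edges 0.022 [[351, 162], [332, 162], [329, 162], [310, 162], [307, 162], [288, 162], [286, 162], [266, 162], [264, 162], [244, 162], [242, 162], [222, 162]]
pred edges 0.0 [[349, 182], [330, 182], [328, 182], [309, 182], [306, 182], [287, 182], [285, 182], [266, 182], [263, 182], [244, 182], [242, 182], [223, 182]]
160 V [238, 219, 206, 230, 254, 251, 250, 252, 241, 154, 125, 127, 129, 123, 118, 123, 110, 118, 131, 133, 132, 133, 131, 133, 134, 130, 110, 80, 71, 177, 255, 255, 253, 252, 252, 252, 252, 252, 252, 253, 253, 253, 251, 243, 244, 250, 234, 109, 70, 56, 56, 77, 114, 139, 138, 136, 137, 137, 135, 136, 135, 137, 137, 137, 138, 138, 136, 140, 140, 118, 74, 57, 68, 97, 131, 142, 140, 140, 139, 141, 141, 141, 139, 140, 141, 143, 141, 143, 142, 145, 143, 113, 67, 64, 77, 105, 137, 144, 142, 143, 143, 143, 143, 144, 143, 142, 145, 144, 145, 144, 146, 146, 137, 109, 63, 70, 82, 108, 139, 148, 146, 145, 145, 145, 147, 148, 144, 148, 145, 144, 144, 142, 141, 152, 193, 225, 221, 219, 222, 226, 229] 
 S [163, 166, 168, 180, 177, 180, 180, 180, 181, 123, 65, 70, 77, 73, 73, 75, 72,
[... 2536 characters left out ...]
7, 216, 217, 216, 216, 217, 216, 216, 217, 216, 214, 187, 116, 56, 67, 133, 199, 221, 219, 217, 217, 217, 217, 215, 215, 214, 212, 214, 212, 215, 214, 216, 210, 160, 61, 53, 102, 167, 208, 220, 215, 214, 213, 213, 213, 212, 213, 212, 211, 211, 210, 210, 212, 214, 204, 151, 61, 61, 125, 190, 215, 217, 214, 213, 212, 211, 210, 211, 210, 210, 208, 209, 208, 208, 206, 201, 200, 215, 222, 220, 224, 228, 229] 
 S [168, 167, 166, 169, 177, 182, 185, 186, 121, 72, 75, 77, 77, 76, 78, 77, 76, 79, 77, 79, 77, 77, 78, 78, 78, 76, 78, 75, 72, 78, 76, 76, 76, 78, 74, 78, 73, 69, 71, 73, 71, 74, 68, 74, 73, 72, 71, 76, 73, 67, 64, 78, 77, 76, 76, 78, 76, 77, 76, 76, 78, 77, 77, 75, 78, 77, 78, 74, 76, 78]
```

Emit:
jog_arm([
  {"tx": 0.5,"ty": 0,"tz": 8,"wx": 0,"wy": 0,"wz": 0,"gripper": 0.1},
  {"tx": 0.5,"ty": 0,"tz": 16,"wx": 0,"wy": 0,"wz": 0,"gripper": 0.1},
  {"tx": 0.5,"ty": 0,"tz": 24,"wx": 0,"wy": 0,"wz": 0,"gripper": 0.1},
  {"tx": 0.5,"ty": 0,"tz": 32,"wx": 0,"wy": 0,"wz": 0,"gripper": 0.1},
  {"tx": 0.5,"ty": 0,"tz": 40,"wx": 0,"wy": 0,"wz": 0,"gripper": 0.1},
])

```text
time: 14.18
position: [0.5593, -0.1125, 0.2089]
tool_rot: [-1.8, -2.049, -0.459]
ft_force: [0.1, 0.1, -2.5]
grip_width: 0.23
grip_force: 39.9
```

```bash
python3 - <<'E'
from mv import *
inc(TR,rowpt(-.0013,.03375,.1132)); q=ctrl.get_state(); print(np.round(Rr.T@(q['position']-tr),4),'F row',np.round(Rr.T@q['ft_force'],2),q['torque'])
E
```

```text
pos [ 0.5593 -0.1125  0.2089] ->  [ 0.555  -0.0768  0.1427] T [-0.3  0.4 75.3] W [-0.001 -0.001 -0.001] t 14.1833 w 0.23 q [ 0.39  0.35  0.04  1.53 -0.43  1.55  0.63]
[-0.0011  0.0341  0.1885] F row [-1.12 -0.16 -2.23] [-0.99274665 -0.12563681  0.02926751]
```

Emit:
jog_arm([
  {"tx": 0,"ty": 0.2,"tz": 8,"wx": 0,"wy": 0,"wz": 0,"gripper": 0.1},
  {"tx": 0,"ty": 0.2,"tz": 16,"wx": 0,"wy": 0,"wz": 0,"gripper": 0.1},
  {"tx": 0,"ty": 0.2,"tz": 24,"wx": 0,"wy": 0,"wz": 0,"gripper": 0.1},
  {"tx": 0,"ty": 0.2,"tz": 32,"wx": 0,"wy": 0,"wz": 0,"gripper": 0.1},
  {"tx": 0,"ty": 0.2,"tz": 40,"wx": 0,"wy": 0,"wz": 0,"gripper": 0.1},
])

```text
time: 14.6
position: [0.5573, -0.0938, 0.1743]
tool_rot: [-1.801, -2.049, -0.46]
ft_force: [-0.6, 0.2, -3.8]
grip_width: 0.229
grip_force: 39.9
```

```bash
python3 - <<'E'
from mv import *
inc(TR,rowpt(-.0013,.03375,.1132)); q=ctrl.get_state(); print(np.round(Rr.T@(q['position']-tr),4),'F row',np.round(Rr.T@q['ft_force'],2),q['torque'])
E
```

```text
pos [ 0.5573 -0.0938  0.1743] ->  [ 0.555  -0.0768  0.1427] T [-0.  -0.1 35.9] W [-0.    -0.001 -0.001] t 14.6 w 0.229 q [ 0.37  0.35  0.03  1.6  -0.44  1.47  0.63]
[-0.0013  0.0336  0.1491] F row [-1.56  0.61 -3.48] [-0.97133866 -0.13795626 -0.0062121 ]
```

Emit:
jog_arm([
  {"tx": 0,"ty": 0,"tz": 8,"wx": 0,"wy": 0,"wz": 0,"gripper": 0.1},
  {"tx": 0,"ty": 0,"tz": 16,"wx": 0,"wy": 0,"wz": 0,"gripper": 0.1},
  {"tx": 0,"ty": 0,"tz": 23,"wx": 0,"wy": 0,"wz": 0,"gripper": 0.1},
  {"tx": 0,"ty": 0,"tz": 28,"wx": 0,"wy": 0,"wz": 0,"gripper": 0.1},
  {"tx": 0,"ty": 0,"tz": 31,"wx": 0,"wy": 0,"wz": 0,"gripper": 0.1},
])

```text
time: 15.02
position: [0.5551, -0.0789, 0.147]
tool_rot: [-1.801, -2.049, -0.459]
ft_force: [0.2, -0.6, -2.6]
grip_width: 0.226
grip_force: 39.9
```

Emit:
jog_arm([
  {"tx": 0,"ty": 0,"tz": 0.5,"wx": 0,"wy": 0,"wz": 0,"gripper": 0.1},
  {"tx": 0,"ty": 0,"tz": 1,"wx": 0,"wy": 0,"wz": 0,"gripper": 0.1},
  {"tx": 0,"ty": 0,"tz": 1.5,"wx": 0,"wy": 0,"wz": 0,"gripper": 0.1},
  {"tx": 0,"ty": 0,"tz": 2,"wx": 0,"wy": 0,"wz": 0,"gripper": 0.1},
  {"tx": 0,"ty": 0,"tz": 2,"wx": 0,"wy": 0,"wz": 0,"gripper": 0.1},
])

```text
time: 15.43
position: [0.5555, -0.0787, 0.1463]
tool_rot: [-1.802, -2.049, -0.46]
ft_force: [-0.9, 0.0, -3.3]
grip_width: 0.226
grip_force: 39.9
```

```bash
python3 - <<'E'
from mv import *
inc(TR,rowpt(-.0013,.03375,.1132)); q=ctrl.get_state(); print(np.round(Rr.T@(q['position']-tr),4),'F row',np.round(Rr.T@q['ft_force'],2),q['torque'])
E
```

```text
pos [ 0.5555 -0.0787  0.1463] ->  [ 0.555  -0.0768  0.1427] T [ 0.  -0.2  4. ] W [ 0.    -0.    -0.001] t 15.4333 w 0.226 q [ 0.36  0.36  0.02  1.64 -0.45  1.41  0.64]
[-0.0013  0.0335  0.1172] F row [-1.47  0.86 -2.92] [-1.02975161 -0.13915516 -0.01831978]
```

Lower the last millimetres until it touches the floor.

Emit:
jog_arm([
  {"tx": 0,"ty": 0,"tz": 0.8,"wx": 0,"wy": 0,"wz": 0,"gripper": 0.1},
  {"tx": 0,"ty": 0,"tz": 1.6,"wx": 0,"wy": 0,"wz": 0,"gripper": 0.1},
  {"tx": 0,"ty": 0,"tz": 2.4,"wx": 0,"wy": 0,"wz": 0,"gripper": 0.1},
  {"tx": 0,"ty": 0,"tz": 3,"wx": 0,"wy": 0,"wz": 0,"gripper": 0.1},
  {"tx": 0,"ty": 0,"tz": 3,"wx": 0,"wy": 0,"wz": 0,"gripper": 0.1},
])

```text
time: 15.85
position: [0.555, -0.077, 0.1432]
tool_rot: [-1.801, -2.049, -0.46]
ft_force: [-1.1, -0.4, -4.2]
grip_width: 0.228
grip_force: 39.9
```

Emit:
jog_arm([
  {"tx": 0,"ty": 0,"tz": 0.4,"wx": 0,"wy": 0,"wz": 0,"gripper": 0.1},
  {"tx": 0,"ty": 0,"tz": 0.8,"wx": 0,"wy": 0,"wz": 0,"gripper": 0.1},
  {"tx": 0,"ty": 0,"tz": 1.2,"wx": 0,"wy": 0,"wz": 0,"gripper": 0.1},
  {"tx": 0,"ty": 0,"tz": 1.2,"wx": 0,"wy": 0,"wz": 0,"gripper": 0.1},
  {"tx": 0,"ty": 0,"tz": 1.2,"wx": 0,"wy": 0,"wz": 0,"gripper": 0.1},
])

```text
time: 16.27
position: [0.5551, -0.0766, 0.1424]
tool_rot: [-1.801, -2.049, -0.46]
ft_force: [0.9, 0.7, -3.5]
grip_width: 0.225
grip_force: 39.9
```

```bash
python3 - <<'E'
from mv import *
inc(TR,rowpt(-.0013,.03375,.1132)); q=ctrl.get_state(); print(np.round(Rr.T@(q['position']-tr),4),'F row',np.round(Rr.T@q['ft_force'],2),q['torque'])
E
```

```text
pos [ 0.5551 -0.0766  0.1424] ->  [ 0.555  -0.0768  0.1427] T [-0.  -0.1 -0.4] W [-0.    -0.001 -0.001] t 16.2667 w 0.225 q [ 0.36  0.36  0.02  1.65 -0.45  1.4   0.64]
[-0.0013  0.0336  0.1128] F row [-1.16 -0.94 -3.35] [-1.04755375 -0.09430388  0.00700049]
```

Not touching yet; feel on in 1 mm steps.

Emit:
jog_arm([
  {"tx": 0,"ty": 0,"tz": 0.4,"wx": 0,"wy": 0,"wz": 0,"gripper": 0.1},
  {"tx": 0,"ty": 0,"tz": 0.8,"wx": 0,"wy": 0,"wz": 0,"gripper": 0.1},
  {"tx": 0,"ty": 0,"tz": 1.2,"wx": 0,"wy": 0,"wz": 0,"gripper": 0.1},
  {"tx": 0,"ty": 0,"tz": 1.2,"wx": 0,"wy": 0,"wz": 0,"gripper": 0.1},
  {"tx": 0,"ty": 0,"tz": 1.2,"wx": 0,"wy": 0,"wz": 0,"gripper": 0.1},
])

```text
time: 16.68
position: [0.5553, -0.0767, 0.1422]
tool_rot: [-1.803, -2.05, -0.461]
ft_force: [-1.5, -3.8, 4.7]
grip_width: 0.227
grip_force: 39.9
```

Emit:
jog_arm([
  {"tx": 0,"ty": 0,"tz": 0.4,"wx": 0,"wy": 0,"wz": 0,"gripper": 0.1},
  {"tx": 0,"ty": 0,"tz": 0.8,"wx": 0,"wy": 0,"wz": 0,"gripper": 0.1},
  {"tx": 0,"ty": 0,"tz": 1.2,"wx": 0,"wy": 0,"wz": 0,"gripper": 0.1},
  {"tx": 0,"ty": 0,"tz": 1.2,"wx": 0,"wy": 0,"wz": 0,"gripper": 0.1},
  {"tx": 0,"ty": 0,"tz": 1.2,"wx": 0,"wy": 0,"wz": 0,"gripper": 0.1},
])

```text
time: 17.1
position: [0.5554, -0.0768, 0.1421]
tool_rot: [-1.803, -2.05, -0.461]
ft_force: [-2.5, -5.6, 8.7]
grip_width: 0.232
grip_force: 40.0
```

Emit:
jog_arm([
  {"tx": 0,"ty": 0,"tz": -1,"wx": 0,"wy": 0,"wz": 0,"gripper": 0.1},
  {"tx": 0,"ty": 0,"tz": -1,"wx": 0,"wy": 0,"wz": 0,"gripper": 0.25},
  {"tx": 0,"ty": 0,"tz": -1,"wx": 0,"wy": 0,"wz": 0,"gripper": 0.3},
  {"tx": 0,"ty": 0,"tz": -1,"wx": 0,"wy": 0,"wz": 0,"gripper": 0.4},
  {"tx": 0,"ty": 0,"tz": -1,"wx": 0,"wy": 0,"wz": 0,"gripper": 0.5},
])

```text
time: 17.52
position: [0.5548, -0.0749, 0.1407]
tool_rot: [-1.8, -2.049, -0.46]
ft_force: [-0.4, -0.7, 0.6]
grip_width: 0.371
grip_force: 0.0
```

Emit:
jog_arm([
  {"tx": 0,"ty": 0,"tz": 0,"wx": 0,"wy": 0,"wz": 0,"gripper": 0.5},
  {"tx": 0,"ty": 0,"tz": 0,"wx": 0,"wy": 0,"wz": 0,"gripper": 0.5},
  {"tx": 0,"ty": 0,"tz": -5,"wx": 0,"wy": 0,"wz": 0,"gripper": 0.5},
  {"tx": 0,"ty": 0,"tz": -20,"wx": 0,"wy": 0,"wz": 0,"gripper": 0.5},
  {"tx": 0,"ty": 0,"tz": -40,"wx": 0,"wy": 0,"wz": 0,"gripper": 0.5},
])

```text
time: 17.93
position: [0.5565, -0.094, 0.1756]
tool_rot: [-1.799, -2.048, -0.458]
ft_force: [0.9, -0.5, 0.0]
grip_width: 0.492
grip_force: 0.0
```

Emit:
jog_arm([
  {"tx": 0,"ty": 0,"tz": -30,"wx": 0,"wy": 0,"wz": 0,"gripper": 0.5},
  {"tx": 0,"ty": 0,"tz": -60,"wx": 0,"wy": 0,"wz": 0,"gripper": 0.5},
  {"tx": 0,"ty": 0,"tz": -80,"wx": 0,"wy": 0,"wz": 0,"gripper": 0.5},
  {"tx": 0,"ty": 0,"tz": -80,"wx": 0,"wy": 0,"wz": 0,"gripper": 0.5},
  {"tx": 0,"ty": 0,"tz": -80,"wx": 0,"wy": 0,"wz": 0,"gripper": 0.5},
])

```text
time: 18.35
position: [0.5629, -0.134, 0.2474]
tool_rot: [-1.804, -2.05, -0.461]
ft_force: [-0.2, -0.4, 0.1]
grip_width: 0.501
grip_force: 0.0
```

```bash
python3 - <<'E'
from mv import *
from rc import *
for n in ('wrist','side','scene'):
    c,K,E=cam(n); np.savez(n+'9.npz',K=K,E=E,c=c)
q=ctrl.get_state(); print(q['position'],q['ft_force'],np.abs(q['qd']).max())
b,g=rowboxes(); y=Y[4]
w=View('wrist9.npz'); M=grey(w,(195,130,370,215))
# row refit with a free-pose long stone in the gap: x,y,z offset and tilt about row x / y
bb=b[:4]+b[6:]; gg=np.r_[g[:5],g[7:]]
def lab(v,roi,p):
    T=Rr@R.from_rotvec([p[3],p[4],0]).as_matrix(); t=tr+Rr@np.array([p[0],y+p[1],p[2]])
    return gg[cast(v,roi,bb,Rr,tr)]|(cast(v,roi,[([-.025,-.01,.05],[.025,.01,.15])],T,t)>0)
views=[(w,(195,130,370,222)),(View('side9.npz'),(238,160,320,210))]
def f(p):
    return sum(1-(lab(v,r,p)&m).sum()/(lab(v,r,p)|m).sum() for (v,r),m in zip(views,Ms))
Ms=[grey(v,r) for v,r in views]
p=np.zeros(5); print('nominal',f(p),'10mm high',f(np.array([0,0,.01,0,0])))
r=minimize(f,p,method='Nelder-Mead',options=dict(initial_simplex=np.vstack([p,np.diag([.004,.003,.006,.05,.05])]),maxiter=250)); print(r.fun,np.round(r.x,4))
# short stones before/after: mean image change in side view
a,bq=np.load('side0.npz')['c'],np.load('side9.npz')['c']
print([(np.round(d['bbox']).tolist(),round(d['conf'],2)) for d in vision.spot_in('side','stone')+vision.spot_in('side','keeper')])
E
```

```text
[ 0.5617897  -0.13193079  0.24510996] [0.36919121 0.5228589  0.32927653] 0.004269935654449177
nominal 0.16476274009152125 10mm high 0.18647688428812004
0.14811419569739104 [ 0.0069  0.0023  0.0007  0.0134 -0.0844]
[([262.0, 162.0, 290.0, 207.0], 0.83), ([150.0, 140.0, 168.0, 198.0], 0.66), ([285.0, 166.0, 300.0, 194.0], 0.65), ([290.0, 214.0, 313.0, 267.0], 0.81)]
```

```bash
python3 - <<'E'
from mv import *
from rc import *
b,g=rowboxes(); y=Y[4]; bb=b[:4]+b[6:]; gg=np.r_[g[:5],g[7:]]
V={'w':(View('wrist9.npz'),(195,130,370,235)),'sd':(View('side9.npz'),(238,158,320,210)),'sc':(View('scene9.npz'),(205,155,290,205))}
def lab(v,roi,x,dy,row):
    R0,t0=pose('row',row); a=-(x+.002)/.06
    T=R0@R.from_rotvec([0,a,0]).as_matrix(); t=t0+R0@np.array([x,y+dy,.025*abs(a)])
    return gg[cast(v,roi,bb,R0,t0)]|(cast(v,roi,[([-.025,-.01,0],[.025,.01,.15])],T,t)>0)
for n,(v,r) in V.items():
    m=grey(v,r)
    row=P['row']
    fr=lambda p: 1-(lab(v,r,p[3],p[4],p[:3])&m).sum()/(lab(v,r,p[3],p[4],p[:3])|m).sum()
    best=[]
    for x in (-.002,.0,.002,.004,.006):
        o=minimize(lambda q: fr([q[0],q[1],row[2],x,q[2]]),[row[0],row[1],0],method='Nelder-Mead',options=dict(initial_simplex=np.array([[row[0],row[1],0],[row[0]+.003,row[1],0],[row[0],row[1]+.003,0],[row[0],row[1],.003]]),maxiter=80))
        best.append((x,round(o.fun,4),np.round(o.x,4).tolist()))
    print(n,best)
E
```

```text
w [(-0.002, np.float64(0.1221), [0.581, -0.0168, 0.0002]), (0.0, np.float64(0.128), [0.5809, -0.0162, 0.0001]), (0.002, np.float64(0.1365), [0.5807, -0.0162, 0.0]), (0.004, np.float64(0.1449), [0.5809, -0.0162, 0.0003]), (0.006, np.float64(0.1527), [0.5806, -0.0162, -0.0])]
sd [(-0.002, np.float64(0.115), [0.5839, -0.0141, -0.0057]), (0.0, np.float64(0.1099), [0.5843, -0.0139, -0.0025]), (0.002, np.float64(0.1126), [0.5834, -0.0137, -0.0015]), (0.004, np.float64(0.1181), [0.5835, -0.0136, 0.0006]), (0.006, np.float64(0.1262), [0.5835, -0.0137, 0.0012])]
sc [(-0.002, np.float64(0.2398), [0.5828, -0.0162, -0.0024]), (0.0, np.float64(0.2402), [0.5829, -0.0159, -0.0018]), (0.002, np.float64(0.2404), [0.5831, -0.0155, -0.0013]), (0.004, np.float64(0.2426), [0.5831, -0.0155, 0.0003]), (0.006, np.float64(0.2465), [0.5819, -0.0163, 0.0011])]
```

```bash
python3 -c "
from bench import ctrl
print(ctrl.close_job())"
```

```text
the job is handed in; nothing more can be done
None
```

I put the place-keeper in the caddy and stood the long whetstone on the rack floor in the gap, within about 2 mm across by the last camera fits; the short stones looked unmoved, and I handed the job in at about 18 s with no verdict returned.

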